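# Lay out and pack the outgoing mailing tubes

### The job

Get today's mailing tubes ready for the courier. Lift the top tray straight up off the nested stack and set it square in the middle of the leather mat; then roll every tube where it lies on the desk until its address label faces up, so that all the addresses can be checked side by side, and once all are label up lay them in the tray's two lanes, end to end, labels still facing up. Leave the other two trays stacked where they are, and do not disturb the other things on the desk.

Things in the scene. Friction and masses are not known exactly. Their poses are not given: they have to be found in the camera images.
- tray_top: Top tray of the stack of three, the one to use: grey moulded plastic, 256 mm long (x) by 182 mm wide (y), 0.24 to 0.39 kg, origin at the centre of its underside, z up. Floor 4 mm thick, end walls 26 mm high, side lips 10 mm high. Along its middle runs the handle, on either side of it a lane for tubes.
- tray_top_grip (a point): Middle of the top of tray_top's handle: a solid upright bar 140 mm long (x), 17 mm wide, 24 mm tall, top 50 mm above the tray's underside, standing on a hollow shoulder 157 x 28 mm. Stacked, each tray's bar sits inside the hollow handle of the tray above with 2 mm play all round, 26 mm lower, so a tray comes off straight up.
- tray_top_lane1 (a point): Middle of the lane at y = +62 mm of tray_top, on its floor (4 mm above the underside). The lane runs along x, 248 mm long inside, for two tubes end to end (centres about x = +60 and -60 mm). Outer rib 14 mm from the centre line, 5 mm above the floor; the inner side starts 14 mm off, 3 mm above the floor, and slopes up 17 degrees to the handle. A tube lying home has its axis 20 mm above the floor.
- tray_top_lane2 (a point): The same for the other lane, at y = -62 mm.
- tray_mid: Middle tray of the stack, same shape and origin as tray_top. Stays in the stack.
- tray_low: Bottom tray of the stack, same shape, standing on the desk. Stays.
- mat: Dark brown leather desk mat with a stitched edge, 297 mm (x) by 210 mm (y), 2 mm thick, fixed to the desk; origin at the centre of its underside. The tray goes on it long side along long side (either way round).
- tube1: Brown kraft mailing tube, a smooth cylinder 40 mm across, 110 mm long, 80 to 150 g, flat white end caps. Origin at the centre of the cylinder, x along it, z out through the middle of the white address label (74 mm long, 80 degrees of the way round): label up is z up. Pressed and dragged from above it rolls, its axis moving half as far as the fingertips; let go, it stays.
- tube2: Brown kraft mailing tube, a smooth cylinder 40 mm across, 110 mm long, 80 to 150 g, flat white end caps. Origin at the centre of the cylinder, x along it, z out through the middle of the white address label (74 mm long, 80 degrees of the way round): label up is z up. Three or four of the five tubes are there, the rest absent.
- tube3: Brown kraft mailing tube, a smooth cylinder 40 mm across, 110 mm long, 80 to 150 g, flat white end caps. Origin at the centre of the cylinder, x along it, z out through the middle of the white address label (74 mm long, 80 degrees of the way round): label up is z up. Three or four of the five tubes are there, the rest absent.
- tube4: Brown kraft mailing tube, a smooth cylinder 40 mm across, 110 mm long, 80 to 150 g, flat white end caps. Origin at the centre of the cylinder, x along it, z out through the middle of the white address label (74 mm long, 80 degrees of the way round): label up is z up. Three or four of the five tubes are there, the rest absent.
- tube5: Brown kraft mailing tube, a smooth cylinder 40 mm across, 110 mm long, 80 to 150 g, flat white end caps. Origin at the centre of the cylinder, x along it, z out through the middle of the white address label (74 mm long, 80 degrees of the way round): label up is z up. Three or four of the five tubes are there, the rest absent.
- calculator: Dark pocket calculator 118 x 72 x 12 mm among the tubes; origin under its centre. Leave it be.
- stapler: Black stapler 150 mm long, 36 mm high; origin under its centre. Leave it be.
- mug: Blue mug, 80 mm across, 92 mm high; origin under its centre. Leave it be.
- dispenser: Black tape dispenser 150 x 58 mm, about 75 mm high; origin under its centre. Leave it be.
- tape_roll: Roll of brown packing tape lying flat, 104 mm across, 48 mm high; origin under its centre. Leave it be.
Things that resemble listed ones, but are neither listed nor needed, are in the scene too. Leave any red look-alike of the tube5 alone.

How it is judged:
By the outcome, as a careful person would: the job done as asked, in the order asked, and still so for the second after the job is handed in, with the robot touching nothing.
Of tube1, tube2, tube3, tube4, tube5 only 3 to 4 are there at a start; the rules pass over those that are not, and their reading is None.
At some moment in a run one of tube1, tube2, tube3, tube4, tube5 may be knocked a few centimetres aside while the robot is not near it.
Once in a run the grip may slacken for a moment while it holds something.
It also fails if it takes over 210 s, if anything falls off the work surface, if the arm or the gripper's body presses on something with over 40 N, if the wrist force passes 120 N, or if a joint passes its speed limit or range.

### The arm

A 6-joint arm with a two-finger parallel gripper is mounted at the origin on the work surface. World frame = base frame: x ahead of the robot, y to its left, z up, the work surface at z = 0. Lengths are in m, angles in rad, forces in N, time in s.
With the tool pointing down it reaches from about 0.4 to 0.825 m from the base axis. Payload 7 kg.
Tool frame: the origin (TCP) lies midway between the tips of the shut fingers; the grasp point (between the pads) lies 19 mm behind it (grip_point_offset is the distance from the TCP to the grasp point, in m); z points along the fingers, y is the line along which they close (so a half turn about z gives the same grasp; the last joint's range is limited). The gripper opens to 88 mm and grips with 3 to 60 N. Pads are 19 mm wide; open, the fingers measure 130 mm over their backs; the gripper's body (78 mm by 193 mm) begins 47 mm behind the grasp point.
Start: joints at [1.614, 0.359, 0.012, 0, -1.224, -0.288], TCP at [0.164, 0.655, 0.227] pointing down, gripper open.
Joint ranges: [-3.07, 3.07], [-1.43, 2.12], [-1.02, 1.25], [-3.03, 1.67], [-3.05, -0], [-3.03, 3.03]. Speed limits (rad/s): [2.39, 2.39, 3.01, 3.14, 3.14, 3.14].

### API

Orientations are given as [roll, pitch, yaw] about the fixed x, y, z axes, in that order (R = Rz(yaw) Ry(pitch) Rx(roll)).
In Python, from station import get_state, grab_frame, camera_params, job_done, grip_point_offset gives the robot as it stands.
- The arm moves only by the shell command python3 -m creep 'ROWS' [FORCE]. ROWS is JSON, a list that holds one entry, the list of rows, each a list of 7 numbers: the finger opening in cm, from 0 to 8.76, then the shift along the tool's x, y, z in cm, then the turn, a rotation vector about the tool's x, y, z in rad. In form: [[[fingers, tx, ty, tz, wx, wy, wz], ...]]. A call has 1 to 20 rows; each row is the pose to reach, as a shift and turn from the pose commanded when the call began, along the tool's axes at that moment; what a row does not reach only later rows make up. A row lasts 1/8 s, in which the tool goes at most 62.5 mm and 10.7 degrees, less where a joint would pass 70% of its speed; a pose out of reach is approached as far as the arm can. A call with a gripper value outside its range is refused whole. The fingers move at their own pace and stop on an object; FORCE is the grip in N (left out, the last holds). Time passes only in rows, so rows that repeat a pose let the fingers close. It gives the time, the measured TCP pose, the force, the opening and the grip force at its end, in the units of the state.
- get_state(): the state, without advancing time (a new reading comes with each control period).
- grab_frame(name): name is "side" or "top"; returns the picture (384x512x3 uint8, blue, green, red); there is no depth.
- camera_params(name): a dict with "vertical_fov" (degrees; the focal length in pixels is half the picture's height over the tangent of half this angle, whatever the lens; pixels are square), "cx", "cy" (the principal point, pixels), "view" (4x4, takes a point from world to camera coordinates). Camera axes: x right, y down, z forward; pixel columns grow to the right and rows downward; lengths in m; the calibration is good to about 2 mm. A picture is of the moment at which its call begins. camera_params takes no time and is no camera call.
- job_done(): hands the job in; it is judged then, once.
The state is a dict: "t": time; "q": joint angles; "qd": joint speeds; "joint_efforts": joint torques, N m; "eef_pos": TCP position; "ee_rot": TCP orientation; "force": force on the tool from outside, world axes, zero at the start; "moment": the same for the moment, N m; "width": finger opening in m; "gripper_force": force on a finger pad.
Only numpy, scipy, OpenCV 4.12 (cv2) and the standard library are available. Lean on these libraries where they do the work, as an engineer would, in place of code of your own. Each camera call takes 0.05 s, during which the arm holds its last target. There are 200 camera calls.

## Working session

There is one attempt and no reset: what is moved stays moved. The work goes in short steps, Python scripts to look and compute and a shell command to move; the robot and the scene stay as the last step left them, time stands still between calls to the robot, and variables do not carry over. Pictures are saved under pics/ and viewed, at most 14 in all, crops included, and the job is handed in when it is done.

```bash
ls; mkdir -p pics
python3 - <<'E'
from station import *
import cv2,json
for n in("top","side"):
    cv2.imwrite(f"pics/{n}0.png",cv2.resize(grab_frame(n),(800,600)))
    p=camera_params(n);print(n,p)
s=get_state();print(s,grip_point_offset)
E
```

```text
pics
top {'vertical_fov': 57.473691961600025, 'cx': 261.51045693603146, 'cy': 192.70089278197378, 'view': array([[-0.0204923 , -0.9995072 , -0.02377858, -0.04844797],
       [-0.99137364,  0.02339357, -0.12896142,  0.51409402],
       [ 0.12945413,  0.02093074, -0.99136448,  1.02902455],
       [ 0.        ,  0.        ,  0.        ,  1.        ]])}
side {'vertical_fov': 51.32256766658471, 'cx': 251.4045083021568, 'cy': 188.79083281723655, 'view': array([[ 0.96564253, -0.25977242, -0.00726545, -0.52121379],
       [-0.17349375, -0.62360309, -0.76224609,  0.10489253],
       [ 0.19347975,  0.73731776, -0.64724656,  1.09039602],
       [ 0.        ,  0.        ,  0.        ,  1.        ]])}
{'t': 0.1, 'q': array([ 1.61410579e+00,  3.59264714e-01,  1.11365721e-02, -2.77962502e-04,
       -1.22411381e+00, -2.88097616e-01]), 'qd': array([-0.0004199 , -0.00227636,  0.00188117,  0.00115382,  0.00032032,
        0.00074378]), 'joint_efforts': array([-1.14636037e-03, -5.84160197e+01,  2.93752617e+01,  7.01575130e+00,
        1.01533189e-02, -4.96433904e-05]), 'eef_pos': array([0.16352022, 0.65443286, 0.22574853]), 'ee_rot': array([ 3.14013236e+00, -1.60227119e-04, -2.44882668e-01]), 'force': array([-0.15094957, -0.15831275, -0.21692987]), 'moment': array([0.04445425, 0.02523827, 0.07238015]), 'gripper_force': 0.0, 'width': 0.08756683481212978} 0.0188
```

View pics/top0.png

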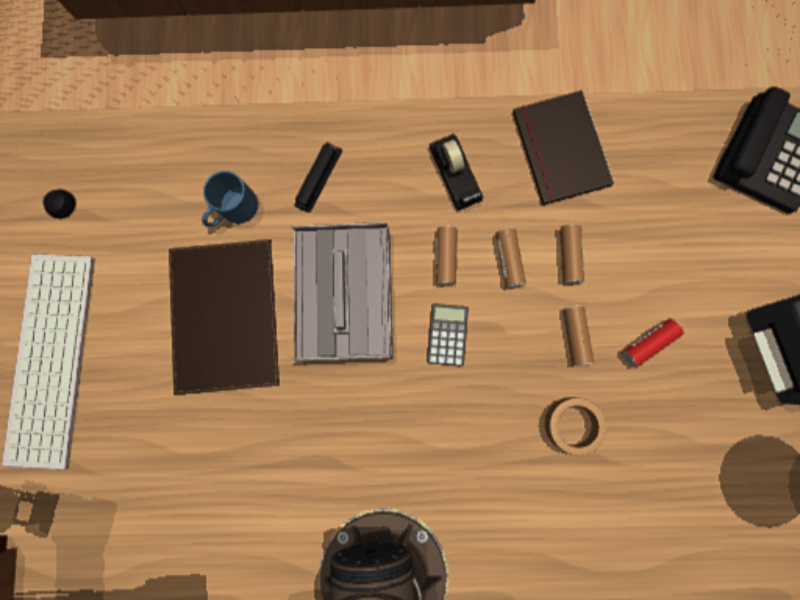

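View pics/side0.png

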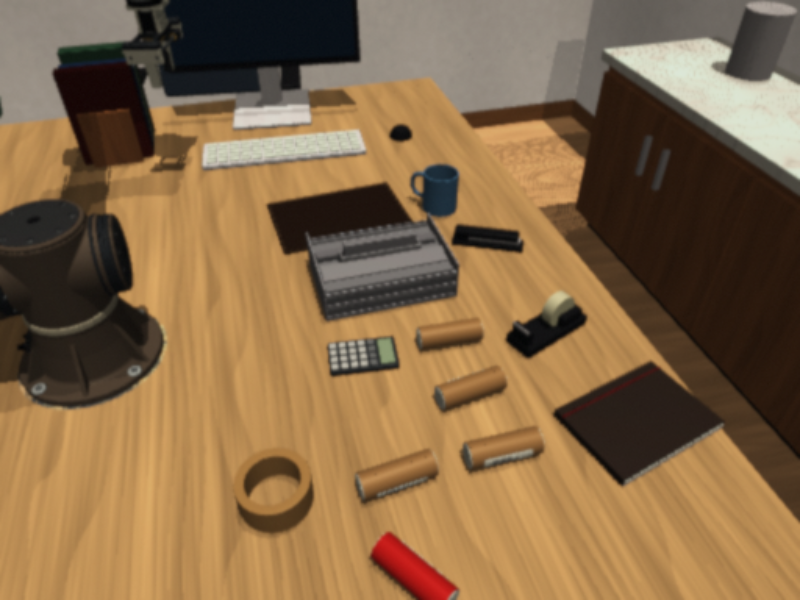

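The top view shows four brown tubes at about (446,256), (510,258), (570,254) and (577,335) at 800 px scale. The red look-alike is at (652,343). The tray stack is at (343,293) and the mat at (224,317). Next I'll make enlarged crops to refine these.

```bash
cat > h.py <<'E'
from station import *
import numpy as np, cv2
CP={n:camera_params(n) for n in("top","side")}
def K(n):
    p=CP[n];f=192/np.tan(np.radians(p["vertical_fov"])/2);return f,p["cx"],p["cy"],np.array(p["view"])
def proj(n,P):
    f,cx,cy,V=K(n);c=np.atleast_2d(P)@V[:3,:3].T+V[:3,3];return np.c_[f*c[:,0]/c[:,2]+cx,f*c[:,1]/c[:,2]+cy]
def unproj(n,uv,z):
    f,cx,cy,V=K(n);uv=np.atleast_2d(uv);d=np.c_[(uv[:,0]-cx)/f,(uv[:,1]-cy)/f,np.ones(len(uv))]@V[:3,:3]
    o=-V[:3,:3].T@V[:3,3];return o+d*((z-o[2])/d[:,2])[:,None]
def ortho(n,img,x0,x1,y0,y1,z,s):
    """rectified picture of plane z: s px/mm... rows = -x, cols = -y"""
    H=int((x1-x0)*s);W=int((y1-y0)*s)
    r,c=np.mgrid[0:H,0:W];P=np.stack([x1-(r+.5)/s,y1-(c+.5)/s,0*r+z],-1).reshape(-1,3)
    m=proj(n,P).astype(np.float32).reshape(H,W,2)
    return cv2.remap(img,m[...,0],m[...,1],cv2.INTER_CUBIC)
E
python3 - <<'E'
from h import *
t=grab_frame("top");s=grab_frame("side");np.savez("f0.npz",t=t,s=s)
print("mat",unproj("top",np.array([[169,249],[271,240],[279,384],[174,394]])/1.5625,.002).round(4).tolist())
print("cams",[(-K(n)[3][:3,:3].T@K(n)[3][:3,3]).round(3) for n in("top","side")])
for u in([446,226],[446,286],[497,230],[523,288],[570,225],[570,285],[562,307],[592,366]): print(unproj("top",np.array(u)/1.5625,.02)[0].round(4))
a=cv2.resize(t[140:240,272:384],None,fx=5,fy=5,interpolation=cv2.INTER_CUBIC)
cv2.imwrite("pics/tubes1.png",a)
cv2.imwrite("pics/tray1.png",cv2.resize(t[138:260,100:260],None,fx=4.9,fy=4.9,interpolation=cv2.INTER_CUBIC))
cv2.imwrite("pics/sides1.png",cv2.resize(s[195:325,220:355],None,fx=4.6,fy=4.6,interpolation=cv2.INTER_CUBIC))
E
```

```text
mat [[0.6358, 0.4284, 0.002], [0.6491, 0.2189, 0.002], [0.3583, 0.1995, 0.002], [0.3429, 0.4078, 0.002]]
cams [array([ 0.375, -0.082,  1.085]), array([ 0.311, -0.874,  0.782])]
[ 0.664  -0.1372  0.02  ]
[ 0.5428 -0.1337  0.02  ]
[ 0.653  -0.2383  0.02  ]
[ 0.5352 -0.2843  0.02  ]
[ 0.6594 -0.3831  0.02  ]
[ 0.5389 -0.3761  0.02  ]
[ 0.4959 -0.3581  0.02  ]
[ 0.3807 -0.4088  0.02  ]
```

View pics/tubes1.png

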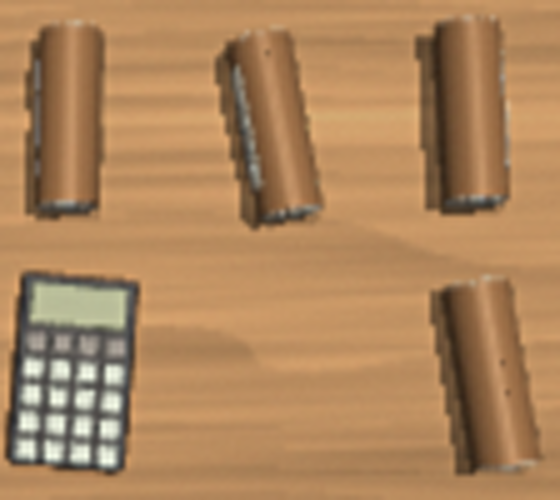

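View pics/tray1.png

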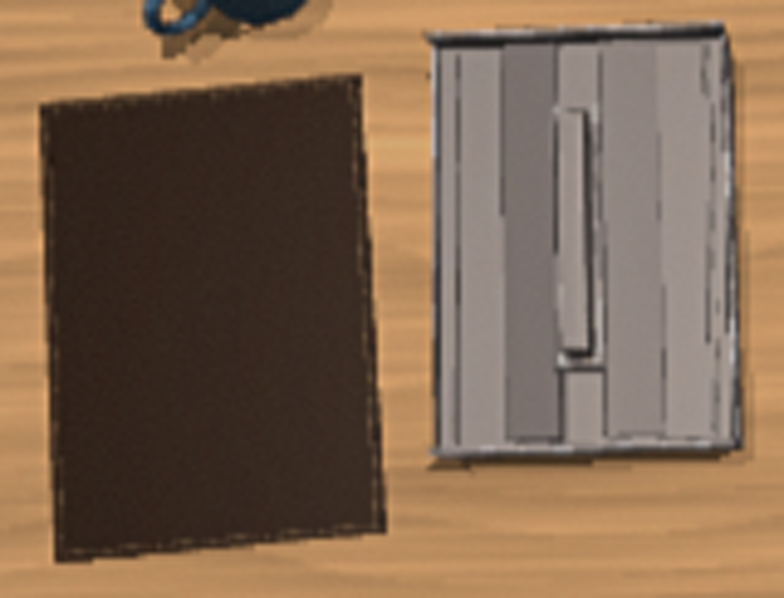

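View pics/sides1.png

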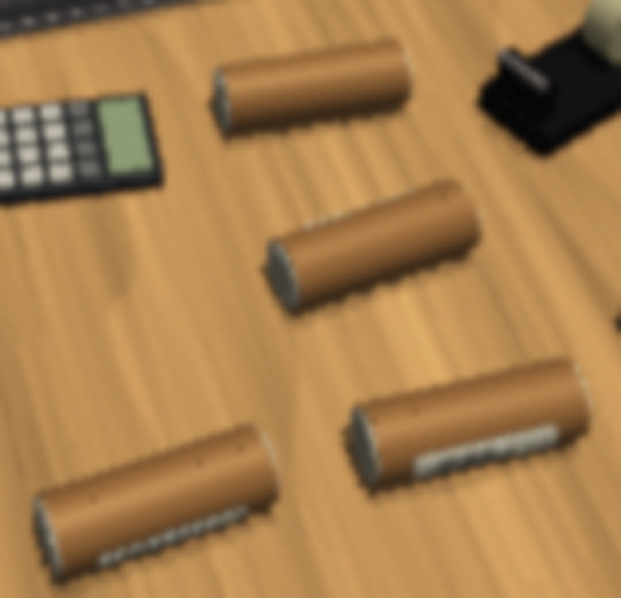

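```bash
cat >> h.py <<'E'
from scipy.optimize import minimize
def grad(img,s=1.0):
    g=cv2.GaussianBlur(img.astype(np.float32),(0,0),s);return np.sqrt(sum(cv2.Sobel(g,cv2.CV_32F,*d,ksize=3)**2 for d in((1,0),(0,1))).sum(-1))
def samp(G,uv): return cv2.remap(G,uv[:,0].astype(np.float32).reshape(1,-1),uv[:,1].astype(np.float32).reshape(1,-1),cv2.INTER_LINEAR)[0]
def dens(uv,n=200):
    uv=np.vstack([uv,uv[:1]]);d=np.r_[0,np.cumsum(np.linalg.norm(np.diff(uv,axis=0),axis=1))];t=np.linspace(0,d[-1],n)
    return np.c_[np.interp(t,d,uv[:,0]),np.interp(t,d,uv[:,1])]
def local(p,L):
    c,s=np.cos(p[2]),np.sin(p[2]);L=np.asarray(L,float);return np.c_[p[0]+c*L[:,0]-s*L[:,1],p[1]+s*L[:,0]+c*L[:,1],L[:,2]]
A=np.linspace(0,2*np.pi,48,endpoint=False)
CYL=np.vstack([np.c_[0*A+e,.02*np.cos(A),.02+.02*np.sin(A)] for e in(-.055,.055)])
def cyl(n,p): return dens(cv2.convexHull(proj(n,local(p,CYL)).astype(np.float32))[:,0])
def rect(lx,ly,z): return lambda n,p: dens(proj(n,local(p,[[a*lx/2,b*ly/2,z] for a,b in((1,1),(1,-1),(-1,-1),(-1,1))])))
def fit(shape,p0,imgs,cams):
    p=np.array(p0,float)
    for s in(2.5,1.2,.8):
        G={n:grad(imgs[n],s) for n in cams}
        f=lambda q:-sum(samp(G[n],shape(n,q)).mean()/G[n].std() for n in cams)
        p=min((minimize(f,p+d,method="Nelder-Mead",options=dict(initial_simplex=p+d+np.vstack([np.zeros(3),np.diag([.004,.004,.03])]),xatol=1e-5,fatol=1e-5)) for d in([0,0,0],[.002,.002,0],[-.002,-.002,0])),key=lambda r:r.fun).x
    return p
def label(p,imgs):
    """whiteness profile round tube; phi from up, + towards local +y (world +y for yaw~0)"""
    phi=np.radians(np.arange(-180,180,4));xs=np.linspace(-.033,.033,25);out={}
    for n in imgs:
        cam=-K(n)[3][:3,:3].T@K(n)[3][:3,3];S=cv2.cvtColor(imgs[n],cv2.COLOR_BGR2HSV)[...,1].astype(np.float32)
        r={}
        for a in phi:
            P=local(p,np.c_[xs,0*xs+.02*np.sin(a),0*xs+.02+.02*np.cos(a)])
            N=np.array([-np.sin(p[2])*np.sin(a),np.cos(p[2])*np.sin(a),np.cos(a)]);v=cam-P.mean(0)
            if N@v/np.linalg.norm(v)>.12: r[int(round(np.degrees(a)))]=int(samp(S,proj(n,P)).mean())
        out[n]=r
    return out
E
python3 - <<'E'
from h import *
z=np.load("f0.npz");im=dict(top=z["t"],side=z["s"])
for cams in(["top"],["side"],["top","side"]):
    print(cams,"mat",fit(rect(.297,.21,.002),[.4965,.3137,.07],im,cams).round(4))
    w=lambda n,u:unproj(n,u,.102)
    print(" bar",fit(rect(.140,.017,.102),[.52,.09,.03],im,cams).round(4))
    for k,p in dict(A=[.602,-.135,0],B=[.594,-.262,.3],C=[.598,-.38,0],D=[.438,-.383,.3]).items():
        q=fit(cyl,p,im,cams);print(k,q.round(4))
        if len(cams)==2: print(label(q,im))
c=np.array([[559,109],[586,108],[591,348],[564,350]])/4.9+[100,138];print(unproj("top",c,.102).round(4))
c=np.array([[432,36],[722,24],[741,447],[437,457]])/4.9+[100,138];print(unproj("top",c,.078).round(4))
E
```

```text
['top'] mat [0.4969 0.315  0.0695]
 bar [0.4636 0.0995 0.0014]
A [ 0.6007 -0.1292 -0.0265]
B [ 0.5914 -0.2532  0.1427]
C [ 5.967e-01 -3.725e-01 -4.000e-04]
D [ 0.438  -0.3761  0.1036]
['side'] mat [0.4981 0.3201 0.0729]
 bar [ 0.523   0.0951 -0.0125]
A [ 0.6015 -0.14   -0.0551]
B [ 0.5958 -0.2622  0.1456]
C [ 0.599  -0.3857 -0.0317]
D [ 0.4383 -0.3901  0.1023]
['top', 'side'] mat [0.4974 0.3154 0.0697]
 bar [0.4637 0.0992 0.006 ]
A [ 0.6013 -0.1359 -0.0871]
{'top': {-80: 127, -76: 127, -72: 128, -68: 129, -64: 131, -60: 132, -56: 135, -52: 136, -48: 138, -44: 138, -40: 138, -36: 138, -32: 138, -28: 137, -24: 137, -20: 135, -16: 133, -12: 130, -8: 127, -4: 123, 0: 122, 4: 122, 8: 125, 12: 128, 16: 131, 20: 134, 24: 136, 28: 138, 32: 138, 36: 139, 40: 139, 44: 140, 48: 140, 52: 138, 56: 134, 60: 126, 64: 116, 68: 106, 72: 96, 76: 90, 80: 85}, 'side': {-124: 144, -120: 144, -116: 145, -112: 145, -108: 146, -104: 147, -100: 148, -96: 150, -92: 151, -88: 153, -84: 155, -80: 156, -76: 157, -72: 157, -68: 157, -64: 157, -60: 157, -56: 157, -52: 157, -48: 156, -44: 155, -40: 153, -36: 151, -
[... 2114 characters left out ...]
: 139, 60: 139, 64: 140, 68: 141, 72: 140, 76: 138, 80: 135, 84: 133, 88: 131, 92: 130, 96: 129}, 'side': {-112: 72, -108: 66, -104: 58, -100: 51, -96: 47, -92: 47, -88: 52, -84: 64, -80: 85, -76: 111, -72: 136, -68: 151, -64: 157, -60: 158, -56: 157, -52: 157, -48: 157, -44: 156, -40: 155, -36: 153, -32: 150, -28: 146, -24: 143, -20: 141, -16: 140, -12: 141, -8: 143, -4: 147, 0: 150, 4: 153, 8: 155, 12: 156, 16: 156, 20: 157, 24: 156, 28: 156, 32: 155, 36: 154, 40: 152, 44: 151, 48: 151}}
[[0.6012 0.0733 0.102 ]
 [0.6014 0.0574 0.102 ]
 [0.4601 0.0552 0.102 ]
 [0.4593 0.0708 0.102 ]]
[[ 0.6539  0.1541  0.078 ]
 [ 0.6566 -0.0219  0.078 ]
 [ 0.4022 -0.0291  0.078 ]
 [ 0.4001  0.1495  0.078 ]]
```

Lens model and fit agree: the mat is at (0.497, 0.315), yaw 0.07. The tray bar is at about (0.5305, 0.064), yaw 0.02. The labels are roughly +108° (A), +96° (B), -105° (C) and -119° (D). I'll move above the tray now.

```bash
cat > go.py <<'E'
import sys,numpy as np
from station import get_state
from scipy.spatial.transform import Rotation as R
# usage: go.py x y z yaw ... -> tool shift (cm) and rotation vector from the present pose
s=get_state();Rc=R.from_euler("xyz",s["ee_rot"])
v=list(map(float,sys.argv[1:]))
for i in range(0,len(v),4):
    x,y,z,w=v[i:i+4]
    print((Rc.inv().apply(np.array([x,y,z])-s["eef_pos"])*100).round(2),(Rc.inv()*R.from_euler("xyz",[np.pi,0,w])).as_rotvec().round(4))
print("t",round(s["t"],2),s["eef_pos"].round(4),s["ee_rot"].round(4),s["force"].round(2),round(s["width"],4),s["gripper_force"])
E
python3 go.py .5305 .064 .15 .02
```

```text
[49.92 48.39  7.66] [ 0.0011  0.     -0.2648]
t 0.2 [0.1635 0.6546 0.226 ] [ 3.1405e+00 -1.0000e-04 -2.4480e-01] [ 0.87 -0.28  0.03] 0.0877 0.0
```

```bash
python3 -m creep '[[[6,49.9,48.4,2,0,0,-0.265],[6,49.9,48.4,2,0,0,-0.265],[6,49.9,48.4,2,0,0,-0.265],[6,49.9,48.4,2,0,0,-0.265],[6,49.9,48.4,2,0,0,-0.265],[6,49.9,48.4,2,0,0,-0.265],[6,49.9,48.4,2,0,0,-0.265],[6,49.9,48.4,2,0,0,-0.265],[6,49.9,48.4,2,0,0,-0.265],[6,49.9,48.4,2,0,0,-0.265],[6,49.9,48.4,2,0,0,-0.265],[6,49.9,48.4,2,0,0,-0.265],[5,49.9,48.4,7.6,0,0,-0.265],[4,49.9,48.4,7.6,0,0,-0.265],[4,49.9,48.4,7.6,0,0,-0.265],[4,49.9,48.4,7.6,0,0,-0.265],[4,49.9,48.4,7.6,0,0,-0.265]]]' 5
python3 go.py .5305 .064 .082 .02
python3 - <<'E'
from h import *
t=grab_frame("top");s=grab_frame("side")
cv2.imwrite("pics/h1.png",np.hstack([cv2.resize(t[138:250,170:280],(400,407)),cv2.resize(s[120:230,180:300],(400,407))]))
E
```

```text
t: 2.33
eef_pos: [0.531, 0.065, 0.152]
ee_rot: [-3.141, -0.002, 0.021]
force: [-0.2, 0.5, 0.5]
width: 0.0397
gripper_force: 0.0
[-0.07  0.1   7.  ] [-0.0009 -0.0022  0.0009]
t 2.33 [0.531 0.065 0.152] [-3.1407e+00 -2.2000e-03  2.0900e-02] [-0.2   0.5   0.54] 0.0397 0.0
```

View pics/h1.png

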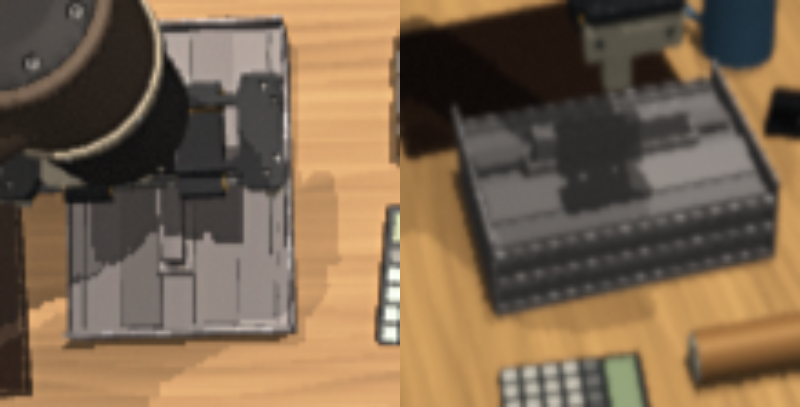

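The fingers straddle the handle bar. I'll go down and close lightly first.

```bash
python3 -m creep '[[[4,0,0.1,3,0,0,0],[4,0,0.1,5,0,0,0],[4,0,0.1,6.3,0,0,0],[4,0,0.1,6.9,0,0,0],[4,0,0.1,6.9,0,0,0],[3,0,0.1,6.9,0,0,0],[2.4,0,0.1,6.9,0,0,0],[2.2,0,0.1,6.9,0,0,0],[2,0,0.1,6.9,0,0,0],[1.9,0,0.1,6.9,0,0,0],[1.8,0,0.1,6.9,0,0,0]]]' 4
python3 go.py .5305 .064 .082 .02
python3 -m creep '[[[1.5,0,0,0,0,0,0],[1.5,0,0,0,0,0,0],[1.5,0,0,0,0,0,0]]]' 4
python3 go.py .5305 .064 .082 .02
```

```text
t: 3.8
eef_pos: [0.5311, 0.0642, 0.0821]
ee_rot: [-3.14, -0.002, 0.02]
force: [-1.1, 5.0, 3.5]
width: 0.0185
gripper_force: 2.8
[-0.06  0.02  0.01] [-0.0012 -0.0016  0.0005]
t 3.8 [0.5311 0.0642 0.0821] [-3.1404e+00 -1.6000e-03  2.0500e-02] [-1.07  5.    3.48] 0.0185 2.8019097447395325
t: 4.18
eef_pos: [0.5312, 0.0642, 0.0821]
ee_rot: [-3.14, -0.002, 0.02]
force: [-1.3, 5.3, 3.9]
width: 0.017
gripper_force: 4.0
[-0.07  0.02  0.01] [-0.0012 -0.0016  0.0005]
t 4.17 [0.5312 0.0642 0.0821] [-3.1404e+00 -1.6000e-03  2.0500e-02] [-1.3   5.32  3.86] 0.017 3.998618144541979
```

```bash
python3 -m creep '[[[1.5,0,-0.05,0,0,0,0],[1.5,0,-0.05,0,0,0,0],[1.5,0,-0.05,0,0,0,0]]]' 4
python3 -m creep '[[[1.5,0,-0.05,0,0,0,0],[1.5,0,-0.05,0,0,0,0],[1.5,0,-0.05,0,0,0,0]]]' 4
python3 go.py .5305 .064 .082 .02
```

```text
t: 4.55
eef_pos: [0.5311, 0.0642, 0.082]
ee_rot: [-3.141, -0.001, 0.021]
force: [0.8, 3.4, 6.0]
width: 0.0169
gripper_force: 4.0
t: 4.92
eef_pos: [0.5311, 0.0643, 0.082]
ee_rot: [3.141, -0.001, 0.02]
force: [1.8, 1.6, 6.1]
width: 0.0169
gripper_force: 4.0
[-0.06  0.02  0.  ] [ 0.0001 -0.0013  0.0005]
t 4.92 [0.5311 0.0643 0.082 ] [ 3.1415e+00 -1.2000e-03  2.0500e-02] [1.76 1.61 6.09] 0.0169 3.998127020895481
```

```bash
python3 -m creep '[[[1.2,0,0,0,0,0,0],[1.2,0,0,0,0,0,0],[1.2,0,0,-0.2,0,0,0],[1.2,0,0,-0.5,0,0,0],[1.2,0,0,-0.9,0,0,0],[1.2,0,0,-1.3,0,0,0],[1.2,0,0,-1.7,0,0,0],[1.2,0,0,-2.2,0,0,0],[1.2,0,0,-2.7,0,0,0],[1.2,0,0,-3.2,0,0,0],[1.2,0,0,-3.8,0,0,0],[1.2,0,0,-4.5,0,0,0],[1.2,0,0,-4.5,0,0,0]]]' 50
python3 go.py .497 .315 .11 .07
```

```text
t: 6.55
eef_pos: [0.5309, 0.0645, 0.1273]
ee_rot: [-3.141, -0.001, 0.02]
force: [-0.1, 0.1, -3.2]
width: 0.0166
gripper_force: 50.0
[ -2.88 -25.11   1.74] [-0.0005 -0.0013 -0.0497]
t 6.55 [0.5309 0.0645 0.1273] [-3.1411e+00 -1.3000e-03  2.0300e-02] [-0.13  0.07 -3.21] 0.0166 49.99131917953491
```

```bash
python3 -m creep '[[[1.2,-0.5,-4,0,0,0,0],[1.2,-1,-8,0,0,0,-0.02],[1.2,-1.5,-12,0,0,0,-0.03],[1.2,-2,-16,0,0,0,-0.04],[1.2,-2.5,-20,0,0,0,-0.05],[1.2,-2.9,-23.5,0,0,0,-0.05],[1.2,-2.9,-25.1,1,0,0,-0.05],[1.2,-2.9,-25.1,3,0,0,-0.05],[1.2,-2.9,-25.1,5,0,0,-0.05],[1.2,-2.9,-25.1,7,0,0,-0.05],[1.2,-2.9,-25.1,8,0,0,-0.05],[1.2,-2.9,-25.1,8.5,0,0,-0.05],[1.2,-2.9,-25.1,8.5,0,0,-0.05]]]'
python3 go.py .497 .315 .032 .07
python3 - <<'E'
from h import *
t=grab_frame("top");s=grab_frame("side")
cv2.imwrite("pics/h2.png",np.hstack([cv2.resize(t[148:260,100:190],(400,500)),cv2.resize(s[100:210,160:280],(400,500))]))
E
```

```text
t: 8.18
eef_pos: [0.4965, 0.3146, 0.0416]
ee_rot: [3.141, 0.0, 0.07]
force: [-0.7, -0.5, -2.5]
width: 0.0168
gripper_force: 50.0
[ 0.05 -0.04  0.96] [0.0001 0.     0.    ]
t 8.18 [0.4965 0.3146 0.0416] [3.1415 0.     0.07  ] [-0.73 -0.54 -2.48] 0.0168 49.998223185539246
```

View pics/h2.png

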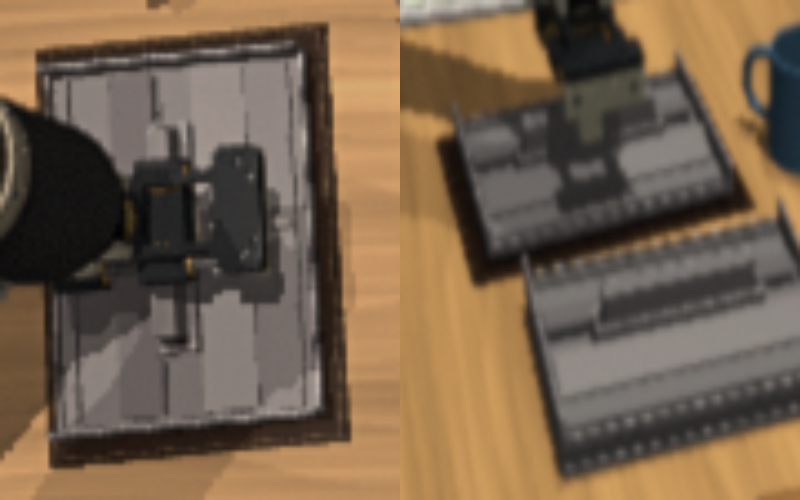

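Run:
```python
from h import *
f=lambda c,z:unproj("top",np.array(c)/[400/90,500/112]+[100,148],z)[:,:2]
for c,z in(([[38,74],[300,43],[326,412],[51,438]],.0376),([[36,54],[327,24],[350,438],[50,467]],.002)):
    w=f(c,z);print(w.round(4).tolist(),w.mean(0).round(4),np.linalg.norm(w-np.roll(w,-1,0),axis=1).round(4),[np.arctan2(*(w[0]-w[3])[::-1]).round(4),np.arctan2(*(w[1]-w[2])[::-1]).round(4)])
```

```text
[[0.6108, 0.4099], [0.6279, 0.2273], [0.3753, 0.2061], [0.3619, 0.392]] [0.494  0.3088] [0.1834 0.2535 0.1864 0.2496] [np.float64(0.0718), np.float64(0.0837)]
[[0.6334, 0.4286], [0.6499, 0.2185], [0.3572, 0.1989], [0.3416, 0.4081]] [0.4955 0.3135] [0.2107 0.2933 0.2097 0.2926] [np.float64(0.0701), np.float64(0.0667)]
```

```bash
python3 -m creep '[[[1.2,0.05,0,0.3,0,0,0],[1.2,0.05,0,0.6,0,0,0],[1.2,0.05,0,0.85,0,0,0],[1.2,0.05,0,0.95,0,0,0],[1.2,0.05,0,0.95,0,0,0],[1.8,0.05,0,0.95,0,0,0],[2.4,0.05,0,0.95,0,0,0],[3.4,0.05,0,0.95,0,0,0],[3.4,0.05,0,0.95,0,0,0],[3.4,0.05,0,-1,0,0,0],[3.4,0.05,0,-4,0,0,0],[3.4,0,0,-10,0,0,0],[2,0,25,-14,0,0,0],[1,0,25,-14,0,0,0],[0,0,40,-14,0,0,0],[0,0,40,-14,0,0,0],[0,0,40,-14,0,0,0],[0,0,40,-14,0,0,0],[0,0,40,-14,0,0,0]]]' 50
python3 go.py .6 -.13 .08 0
python3 - <<'E'
from h import *
t=grab_frame("top");s=grab_frame("side");np.savez("f1.npz",t=t,s=s)
cv2.imwrite("pics/h3.png",np.hstack([cv2.resize(t[148:260,100:190],(400,500),interpolation=cv2.INTER_CUBIC),cv2.resize(t[135:245,270:390],(400,367),interpolation=cv2.INTER_CUBIC).repeat(1,0)[:367].__class__(0) if 0 else cv2.copyMakeBorder(cv2.resize(t[135:245,270:390],(400,367),interpolation=cv2.INTER_CUBIC),0,133,0,0,cv2.BORDER_CONSTANT)]))
E
```

```text
t: 10.65
eef_pos: [0.5242, -0.0871, 0.182]
ee_rot: [3.141, -0.0, 0.068]
force: [-0.1, -0.0, 0.5]
width: 0.0004
gripper_force: 0.0
[ 7.27  4.79 10.2 ] [ 0.0001 -0.0005  0.0678]
t 10.65 [ 0.5242 -0.0871  0.182 ] [ 3.1415e+00 -5.0000e-04  6.7800e-02] [-0.11 -0.03  0.5 ] 0.0004 0.0
```

View pics/h3.png

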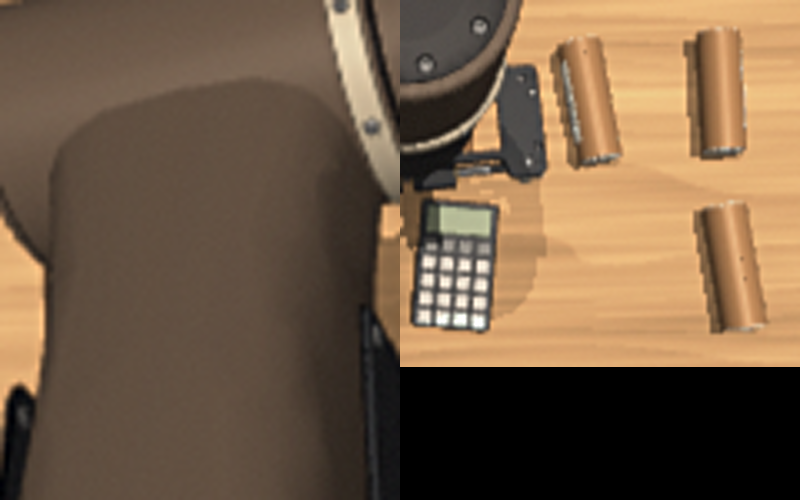

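```bash
python3 go.py .598 -.371 .1 0 .598 -.371 .046 0
```

```text
[ 5.45 28.84  8.18] [ 0.0002 -0.0003  0.0668]
[ 5.45 28.84 13.58] [ 0.0002 -0.0003  0.0668]
t 10.75 [ 0.5243 -0.0869  0.1818] [ 3.1414e+00 -3.0000e-04  6.6800e-02] [-0.04  0.74  1.3 ] 0.0005 0.0
```

```bash
python3 -m creep '[[[0,5.4,28.8,7,0,0,0.067],[0,5.4,28.8,7,0,0,0.067],[0,5.4,28.8,7,0,0,0.067],[0,5.4,28.8,7,0,0,0.067],[0,5.4,28.8,8,0,0,0.067],[0,5.4,28.8,12,0,0,0.067],[0,5.4,28.8,13.6,0,0,0.067],[0,5.4,28.8,13.6,0,0,0.067],[0,5.4,28.8,13.6,0,0,0.067]]]' 20
python3 - <<'E'
from h import *
im={n:grab_frame(n) for n in CP};np.savez("f2.npz",**im)
print(fit(rect(.297,.21,.002),[.497,.315,.07],im,["top"]).round(4))
for z in(.028,):
    for c in(["top"],["side"],["top","side"]): print("rim",c,fit(rect(.256,.182,z),[.497,.315,.07],im,c).round(4),"bar",fit(rect(.140,.017,.052),[.497,.315,.07],im,c).round(4))
cv2.imwrite("pics/h4.png",cv2.resize(im["top"][148:260,100:190],(480,600),interpolation=cv2.INTER_CUBIC))
E
python3 go.py .598 -.371 .039 0
```

```text
t: 11.88
eef_pos: [0.5998, -0.3674, 0.0475]
ee_rot: [3.141, -0.002, 0.005]
force: [0.5, -0.3, -0.1]
width: 0.0008
gripper_force: 0.0
[0.4966 0.3149 0.071 ]
rim ['top'] [0.5105 0.3101 0.0662] bar [0.5165 0.316  0.069 ]
rim ['side'] [0.5005 0.2918 0.0906] bar [0.4095 0.3265 0.1299]
rim ['top', 'side'] [0.5109 0.2948 0.0691] bar [0.5163 0.3164 0.0768]
[-0.18  0.34  0.87] [ 0.0011 -0.0028  0.0044]
t 11.97 [ 0.5998 -0.3676  0.0477] [ 3.1405e+00 -2.8000e-03  4.4000e-03] [-0.72  0.2  -0.24] 0.0002 0.0
```

View pics/h4.png

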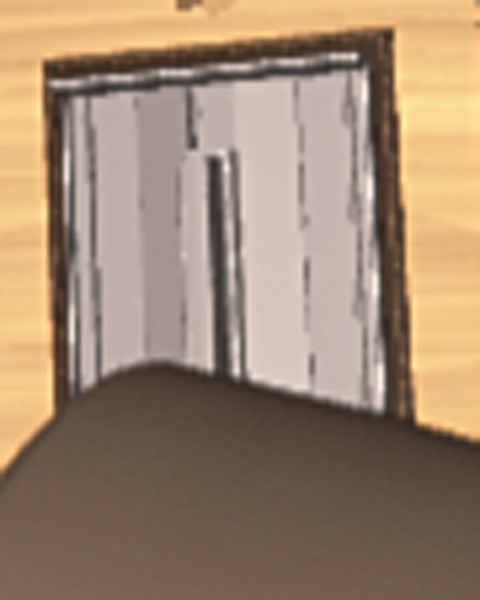

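Run:
```python
from h import *
f=lambda c,z:local([0,0,-.07],np.c_[unproj("top",np.array(c)/[480/90,600/112]+[100,148],z)[:,:2],[0]*len(c)])[:,:2].round(4).tolist()
print("centre",local([0,0,-.07],[[.4966,.3149,0]])[:,:2])
print("mat L/R mid, far",f([[51,200],[402,200],[220,46]],.002))
print("lip L/R", f([[64,200],[378,200]],.012),"wall", f([[47,82],[368,53],[210,68]],.028))
print("bar top end corners/edges",f([[186,152],[211,154],[190,250],[212,250]],.052))
```

```text
centre [[0.51740883 0.27939519]]
mat L/R mid, far [[0.5798, 0.3813], [0.5601, 0.1728], [0.6631, 0.2764]]
lip L/R [[0.5772, 0.3691], [0.5597, 0.1843]] wall [[0.6444, 0.3695], [0.6435, 0.1808], [0.6435, 0.2736]]
bar top end corners/edges [[0.5902, 0.2808], [0.5877, 0.2666], [0.5343, 0.281], [0.5331, 0.2685]]
```

```bash
python3 -m creep '[[[0,0,0,0,0,0,0],[0,0,0,0.4,0,0,0],[0,0,0,0.6,0,0,0],[0,0,0,0.7,0,0,0],[0,0,0,0.7,0,0,0]]]'; python3 -m creep '[[[0,0,0,0.1,0,0,0],[0,0,0,0.1,0,0,0]]]'
```

```text
t: 12.6
eef_pos: [0.5985, -0.3682, 0.0394]
ee_rot: [3.141, -0.0, 0.003]
force: [-1.9, -0.0, 6.5]
width: 0.0003
gripper_force: 3.3
t: 12.85
eef_pos: [0.5985, -0.3685, 0.0393]
ee_rot: [3.14, -0.0, 0.004]
force: [-3.9, 1.4, 11.2]
width: 0.0002
gripper_force: 5.7
```

```bash
python3 -m creep '[[[0,0,0.5,0,0,0,0],[0,0,1,0,0,0,0],[0,0,1.6,0,0,0,0],[0,0,2.2,0,0,0,0],[0,0,2.8,0,0,0,0],[0,0,3.4,0,0,0,0],[0,0,4,0,0,0,0],[0,0,4,0,0,0,0],[0,0,4,-1.5,0,0,0],[0,0,4,-1.5,0,0,0]]]'
python3 - <<'E'
from h import *
im={n:grab_frame(n) for n in CP};np.savez("f3.npz",**im)
q=fit(cyl,[.598,-.401,0],im,["side"]);print(q.round(4));l=label(q,im);print(l["side"])
q=fit(cyl,[.598,-.401,0],im,["top","side"]);print(q.round(4))
E
python3 go.py .598 -.38 .039 0
```

```text
t: 14.1
eef_pos: [0.5995, -0.4081, 0.054]
ee_rot: [3.141, -0.002, 0.003]
force: [-1.1, 0.3, -0.0]
width: 0.0004
gripper_force: 0.0
[ 0.599  -0.4029  0.0529]
{-112: 88, -108: 87, -104: 85, -100: 82, -96: 79, -92: 77, -88: 77, -84: 80, -80: 85, -76: 90, -72: 93, -68: 95, -64: 95, -60: 95, -56: 95, -52: 95, -48: 96, -44: 96, -40: 96, -36: 96, -32: 96, -28: 94, -24: 91, -20: 88, -16: 85, -12: 83, -8: 83, -4: 82, 0: 81, 4: 81, 8: 80, 12: 80, 16: 80, 20: 81, 24: 83, 28: 84, 32: 85, 36: 86, 40: 87, 44: 88, 48: 89}
[ 0.6092 -0.4184  0.0882]
[-0.06 -2.76  1.35] [-0.0002 -0.0002  0.0032]
t 14.2 [ 0.5987 -0.4076  0.0525] [-3.1414e+00 -2.0000e-04  3.2000e-03] [ 0.3  -0.11  0.66] 0.0006 0.0
```

```bash
python3 -m creep '[[[0,0,-2,0,0,0,0],[0,0,-2,1.2,0,0,0],[0,0,-2,1.5,0,0,0],[0,0,-1.3,1.5,0,0,0],[0,0,-0.5,1.5,0,0,0],[0,0,0.4,1.5,0,0,0],[0,0,1.2,1.5,0,0,0],[0,0,2,1.5,0,0,0],[0,0,2,1.5,0,0,0],[0,0,2,0,0,0,0],[0,0,0,0,0,0,0],[0,0,0,1.2,0,0,0],[0,0,0,1.5,0,0,0],[0,0,0.7,1.5,0,0,0],[0,0,1.5,1.5,0,0,0],[0,0,2.4,1.5,0,0,0],[0,0,3.2,1.5,0,0,0],[0,0,4,1.5,0,0,0],[0,0,4,1.5,0,0,0],[0,0,4,0,0,0,0]]]'
python3 -m creep '[[[0,0,0,-10,0,0,0],[0,0,-15,-10,0,0,0],[0,0,-20,-10,0,0,0],[0,0,-20,-10,0,0,0],[0,0,-20,-10,0,0,0]]]'
cat > look.py <<'E'
import sys
from h import *
im={n:grab_frame(n) for n in CP};np.savez("fl.npz",**im)
v=list(map(float,sys.argv[1:]))
for i in range(0,len(v),3):
    for c in(["top"],["side"],["top","side"]): q=fit(cyl,v[i:i+3],im,c);print(c,q.round(4))
    l=label(np.array(v[i:i+3]) if 0 else q,im)
    for n in l: print(n,{a:x for a,x in l[n].items() if a%8==0})
E
python3 look.py .598 -.441 0
```

```text
t: 16.7
eef_pos: [0.5977, -0.4473, 0.0513]
ee_rot: [-3.14, 0.002, 0.003]
force: [-0.1, 0.5, 0.1]
width: 0.0002
gripper_force: 0.0
t: 17.32
eef_pos: [0.5982, -0.2442, 0.1533]
ee_rot: [-3.141, -0.001, 0.007]
force: [-0.0, -0.8, 0.3]
width: 0.0003
gripper_force: 0.0
['top'] [ 0.5972 -0.4345 -0.0084]
['side'] [ 0.6    -0.4465 -0.0026]
['top', 'side'] [ 0.5995 -0.447  -0.0171]
top {-56: 122, -48: 126, -40: 132, -32: 135, -24: 136, -16: 136, -8: 133, 0: 127, 8: 118, 16: 121, 24: 130, 32: 106, 40: 46, 48: 31, 56: 39, 64: 40, 72: 39, 80: 36, 88: 35, 96: 36}
side {-104: 142, -96: 143, -88: 145, -80: 150, -72: 154, -64: 156, -56: 156, -48: 156, -40: 154, -32: 153, -24: 149, -16: 143, -8: 140, 0: 143, 8: 148, 16: 151, 24: 150, 32: 139, 40: 120, 48: 105}
```

```bash
python3 -m creep '[[[0,0,6,0,0,0,0],[0,0,12,3,0,0,0],[0,0,18.4,7,0,0,0],[0,0,18.4,10,0,0,0],[0,0,18.4,11.2,0,0,0],[0,0,18.4,11.5,0,0,0],[0,0,19.1,11.5,0,0,0],[0,0,19.9,11.5,0,0,0],[0,0,20.7,11.5,0,0,0],[0,0,21.4,11.5,0,0,0],[0,0,21.4,10,0,0,0],[0,0,19.9,10,0,0,0],[0,0,19.9,11.2,0,0,0],[0,0,19.9,11.5,0,0,0],[0,0,20.6,11.5,0,0,0],[0,0,21.4,11.5,0,0,0],[0,0,22.3,11.5,0,0,0],[0,0,22.3,11.5,0,0,0],[0,0,22.3,9.5,0,0,0]]]'
python3 -m creep '[[[0,0,0,-8,0,0,0],[0,0,-15,-10,0,0,0],[0,0,-20,-10,0,0,0],[0,0,-20,-10,0,0,0],[0,0,-20,-10,0,0,0]]]'
python3 look.py .598 -.4685 0 .438 -.384 .1
```

```text
t: 19.8
eef_pos: [0.5977, -0.4699, 0.0558]
ee_rot: [-3.14, 0.003, 0.003]
force: [0.4, 0.6, -0.9]
width: 0.0003
gripper_force: 0.0
t: 20.42
eef_pos: [0.5985, -0.2671, 0.1587]
ee_rot: [-3.141, -0.001, 0.007]
force: [-0.1, -0.5, 0.6]
width: 0.0004
gripper_force: 0.0
['top'] [ 0.5991 -0.4628 -0.0654]
['side'] [ 0.6008 -0.4725 -0.0023]
['top', 'side'] [ 0.5996 -0.4577  0.0713]
top {-56: 8, -48: 6, -40: 5, -32: 6, -24: 10, -16: 17, -8: 41, 0: 90, 8: 132, 16: 140, 24: 136, 32: 132, 40: 115, 48: 92, 56: 88, 64: 88, 72: 88, 80: 86, 88: 85, 96: 84}
side {-104: 105, -96: 87, -88: 60, -80: 34, -72: 18, -64: 12, -56: 11, -48: 11, -40: 12, -32: 15, -24: 21, -16: 30, -8: 63, 0: 111, 8: 131, 16: 133, 24: 133, 32: 133, 40: 133, 48: 133}
['top'] [ 0.4381 -0.3763  0.1065]
['side'] [ 0.4381 -0.3899  0.1024]
['top', 'side'] [ 0.438  -0.3776  0.1134]
top {-64: 135, -56: 135, -48: 134, -40: 131, -32: 124, -24: 114, -16: 112, -8: 121, 0: 129, 8: 134, 16: 135, 24: 134, 32: 135, 40: 135, 48: 131, 56: 124, 64: 122, 72: 122, 80: 122, 88: 123, 96: 123}
side {-112: 117, -104: 131, -96: 147, -88: 155, -80: 156, -72: 155, -64: 154, -56: 151, -48: 146, -40: 139, -32: 135, -24: 141, -16: 148, -8: 153, 0: 154, 8: 151, 16: 144, 24: 139, 32: 136, 40: 135, 48: 135}
```

```bash
cat >> h.py <<'E'
def lfit(p0,phi0,imgs,cams=("top","side")):
    """fit x,y,yaw,phi(deg from up, + to +y) of a visible label"""
    S={n:cv2.GaussianBlur(cv2.cvtColor(imgs[n],cv2.COLOR_BGR2HSV)[...,1].astype(np.float32),(0,0),.7) for n in cams}
    cam={n:-K(n)[3][:3,:3].T@K(n)[3][:3,3] for n in cams}
    xs=np.linspace(-.033,.033,15);an=np.radians(np.arange(-33,34,6))
    e=np.radians(6)
    def pts(x,a): return np.stack([m.ravel() for m in np.meshgrid(x,a)],1)
    IN=np.vstack([pts(xs,np.radians([-36,-32,-28,-20,-10,0,10,20,28,32,36])),pts(np.array([-.035,.035]),an)])
    OUT=np.vstack([pts(xs,np.radians([-52,-48,-44,44,48,52])),pts(np.array([-.0395,.0395]),an),pts(np.array([-.0395,.0395]),an)])
    def val(q,L):
        a=L[:,1]+q[3];P=local(q[:3],np.c_[L[:,0],.02*np.sin(a),.02+.02*np.cos(a)]);N=local([0,0,q[2]],np.c_[0*a,np.sin(a),np.cos(a)])
        r=[]
        for n in cams:
            v=cam[n]-P;m=(N*v).sum(1)/np.linalg.norm(v,axis=1)>.2
            if m.sum()>5: r.append(np.minimum(samp(S[n],proj(n,P[m])),150).mean())
            else: r.append(100)
        return np.mean(r)
    f=lambda q:val(q,IN)-val(q,OUT)+((q[0]-p0[0])/.01)**2*.3+((q[1]-p0[1])/.008)**2*.5
    best=None
    for d in(-.4,0,.4):
        q0=np.r_[p0,np.radians(phi0)+d]
        for k in range(2):
            r=minimize(f,q0,method="Nelder-Mead",options=dict(initial_simplex=q0+np.vstack([np.zeros(4),np.diag([.004,.004,.04,.3])]),xatol=1e-5,fatol=1e-4,maxiter=600));q0=r.x
        if best is None or r.fun<best.fun: best=r
    q=best.x.copy();q[3]=np.degrees(q[3]);return q.round(4),round(best.fun,1)
E
python3 - <<'E'
from h import *
z=np.load("fl.npz");im={n:z[n] for n in CP}
for c in(("top","side"),("top",),("side",)): print(c,lfit([.599,-.4675,0],0,im,c))
E
```

```text
('top', 'side') (array([ 6.04100e-01, -4.65900e-01, -7.30000e-03, -1.93009e+01]), np.float64(-86.3))
('top',) (array([ 6.02900e-01, -4.66100e-01, -2.80000e-03, -1.56932e+01]), np.float64(-91.4))
('side',) (array([ 0.6045, -0.4765, -0.0232,  4.9862]), np.float64(-101.6))
```

```bash
cat > prof.py <<'E'
import sys
from h import *
# cross profile: per camera, along tube-normal in plane z=.02, saturation & value ; args x y yaw
def prof(im,p,half=.038):
    for n in CP:
        hsv=cv2.cvtColor(im[n],cv2.COLOR_BGR2HSV).astype(np.float32);o=[]
        for d in np.arange(-half,half+.001,.002):
            P=local(p,[[x,d,.02] for x in np.linspace(-.028,.028,20)]);uv=proj(n,P)
            o.append((int(round(d*1000)),int(samp(hsv[...,1].copy(),uv).mean()),int(samp(hsv[...,2].copy(),uv).mean())))
        print(n,*["%d:%d/%d"%a for a in o])
if __name__=="__main__":
    z=np.load("fl.npz");im={n:z[n] for n in CP};prof(im,list(map(float,sys.argv[1:4])))
E
python3 prof.py .6 -.4685 0
python3 - <<'E'
from h import *
z=np.load("fl.npz")
a=cv2.resize(z["top"][140:190,350:400],(400,400),interpolation=cv2.INTER_CUBIC)
u=proj("side",[[.6,-.4685,.03]])[0].astype(int);print(u)
b=cv2.resize(z["side"][u[1]-35:u[1]+35,u[0]-35:u[0]+35],(400,400),interpolation=cv2.INTER_CUBIC)
cv2.imwrite("pics/h5.png",np.hstack([a,b]))
E
```

```text
top -38:115/236 -36:115/236 -34:115/236 -32:116/237 -30:118/237 -28:119/236 -26:110/229 -24:68/230 -22:25/244 -20:9/246 -18:10/234 -16:10/229 -14:10/215 -12:10/213 -10:6/234 -8:4/231 -6:4/237 -4:9/233 -2:14/237 0:20/249 2:53/229 4:104/180 6:133/148 8:143/132 10:138/118 12:136/101 14:135/83 16:131/76 18:125/91 20:117/109 22:101/120 24:96/127 26:93/131 28:91/154 30:85/184 32:82/185 34:82/183 36:83/183 38:83/183
side -38:133/223 -36:133/223 -34:134/218 -32:136/207 -30:138/193 -28:139/175 -26:143/136 -24:147/97 -22:152/88 -20:155/102 -18:156/118 -16:155/132 -14:152/144 -12:130/161 -10:84/188 -8:39/218 -6:17/235 -4:12/240 -2:11/240 0:12/237 2:13/229 4:14/221 6:14/219 8:17/214 10:21/213 12:25/211 14:28/204 16:32/203 18:48/199 20:80/198 22:116/205 24:131/218 26:132/224 28:132/225 30:132/225 32:132/225 34:132/225 36:132/225 38:132/225
[336 317]
```

View pics/h5.png

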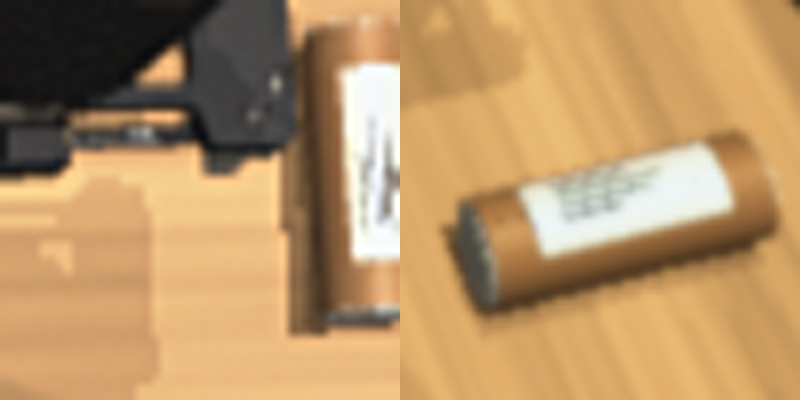

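```bash
python3 -m creep '[[[0,0,6,0,0,0,0],[0,0,12,3,0,0,0],[0,0,18,7,0,0,0],[0,0,20.3,10,0,0,0],[0,0,20.3,11.6,0,0,0],[0,0,20.3,12,0,0,0],[0,0,20.3,12,0,0,0],[0,0,20,12,0,0,0],[0,0,19.8,12,0,0,0],[0,0,19.8,12,0,0,0],[0,0,19.8,10,0,0,0],[0,0,10,5,0,0,0]]]'
python3 go.py .438 -.389 .047 .1
```

```text
t: 22.02
eef_pos: [0.5978, -0.4155, 0.0852]
ee_rot: [-3.141, 0.001, -0.001]
force: [0.5, 1.1, 0.2]
width: 0.0005
gripper_force: 0.0
[-15.97  -2.63   3.84] [-0.0002  0.0014 -0.101 ]
t 22.02 [ 0.5978 -0.4155  0.0852] [-3.1415e+00  1.4000e-03 -1.0000e-03] [0.51 1.1  0.16] 0.0005 0.0
```

```bash
python3 -m creep '[[[0,0,0,0,0,0,0],[0,0,0,0,0,0,0],[0,0,0,0,0,0,0]]]'; python3 go.py .439 -.393 .0385 .1; python3 look.py .599 -.468 0; python3 prof.py .6 -.4685 0
```

```text
t: 22.4
eef_pos: [0.5983, -0.4137, 0.0853]
ee_rot: [-3.141, 0.001, 0.003]
force: [0.4, -0.4, 0.5]
width: 0.0007
gripper_force: 0.0
[-15.92  -2.11   4.69] [-0.0004  0.0009 -0.0975]
t 22.4 [ 0.5983 -0.4137  0.0853] [-3.1412e+00  9.0000e-04  2.5000e-03] [ 0.39 -0.43  0.45] 0.0007 0.0
['top'] [ 0.597  -0.4436  0.1343]
['side'] [ 0.6029 -0.4674 -0.0099]
['top', 'side'] [ 0.6016 -0.4669 -0.0118]
top {-56: 53, -48: 49, -40: 42, -32: 27, -24: 26, -16: 35, -8: 34, 0: 43, 8: 61, 16: 47, 24: 36, 32: 36, 40: 38, 48: 46, 56: 56, 64: 63, 72: 62, 80: 61, 88: 61, 96: 61}
side {-104: 143, -96: 145, -88: 148, -80: 153, -72: 154, -64: 154, -56: 154, -48: 153, -40: 148, -32: 99, -24: 33, -16: 24, -8: 30, 0: 32, 8: 32, 16: 31, 24: 31, 32: 35, 40: 47, 48: 61}
top -38:56/101 -36:54/94 -34:52/95 -32:51/95 -30:54/96 -28:56/97 -26:57/99 -24:55/103 -22:56/99 -20:58/87 -18:52/83 -16:37/89 -14:24/96 -12:33/80 -10:38/71 -8:38/71 -6:43/83 -4:65/99 -2:63/104 0:53/105 2:41/105 4:36/103 6:34/97 8:36/96 10:37/98 12:44/92 14:53/89 16:62/83 18:62/81 20:61/81 22:59/84 24:58/86 26:57/85 28:55/77 30:55/73 32:55/72 34:55/73 36:54/72 38:66/74
side -38:130/225 -36:130/225 -34:130/224 -32:131/223 -30:132/221 -28:134/215 -26:135/207 -24:137/189 -22:140/150 -20:143/106 -18:148/92 -16:153/103 -14:154/118 -12:154/132 -10:154/143 -8:154/152 -6:153/159 -4:152/166 -2:139/174 0:102/190 2:59/209 4:38/208 6:35/176 8:38/143 10:41/127 12:42/118 14:43/110 16:43/105 18:41/96 20:40/89 22:45/87 24:68/100 26:103/133 28:124/170 30:132/188 32:134/192 34:134/193 36:134/193 38:134/192
```

```bash
python3 -m creep '[[[0,-6,-1,0,0,0,-0.04],[0,-12,-2,0,0,0,-0.1],[0,-15.9,-2.1,0,0,0,-0.1],[0,-15.9,-2.1,2.5,0,0,-0.1],[0,-15.9,-2.1,4.3,0,0,-0.1],[0,-15.9,-2.1,4.7,0,0,-0.1],[0,-15.9,-2.1,4.7,0,0,-0.1],[0,-15.97,-2.8,4.7,0,0,-0.1],[0,-16.05,-3.6,4.7,0,0,-0.1],[0,-16.13,-4.4,4.7,0,0,-0.1],[0,-16.2,-5.2,4.7,0,0,-0.1],[0,-16.3,-6.0,4.7,0,0,-0.1],[0,-16.3,-6.3,4.7,0,0,-0.1],[0,-16.3,-6.3,4.7,0,0,-0.1],[0,-16.3,-6.3,3,0,0,-0.1],[0,-16.1,-4.2,3,0,0,-0.1],[0,-16.1,-4.2,4.2,0,0,-0.1],[0,-16.1,-4.2,4.7,0,0,-0.1],[0,-16.1,-4.2,4.7,0,0,-0.1]]]'
python3 go.py .438 -.353 .0385 .1
```

```text
t: 24.88
eef_pos: [0.4372, -0.3728, 0.0394]
ee_rot: [3.14, 0.001, 0.104]
force: [-3.5, -1.7, 14.0]
width: 0.0004
gripper_force: 6.9
[ 0.28 -1.96  0.09] [0.0012 0.001  0.0037]
t 24.88 [ 0.4372 -0.3728  0.0394] [3.1404e+00 1.0000e-03 1.0370e-01] [-3.52 -1.67 14.03] 0.0004 6.862463504076004
```

```bash
python3 -m creep '[[[0,0,-0.7,0,0,0,0],[0,0,-1.5,0,0,0,0],[0,0,-2.3,0,0,0,0],[0,0,-3,0,0,0,0],[0,0,-3.7,0,0,0,0],[0,0,-3.7,0,0,0,0],[0,0,-3.7,-2,0,0,0],[0,4,-9.7,-6,0,0,0.1],[0,9,-16,-6,0,0,0.1],[0,18,-24,-6,0,0,0.1],[0,18,-24,-6,0,0,0.1],[0,18,-24,-6,0,0,0.1],[0,18,-24,-6,0,0,0.1]]]'
python3 look.py .600 -.467 0 .434 -.342 .1;python3 prof.py .6 -.4665 0;python3 prof.py .434 -.342 .1; python3 go.py .6 -.125 .0385 -.03
```

```text
t: 26.5
eef_pos: [0.5924, -0.1128, 0.0976]
ee_rot: [3.142, 0.002, 0.005]
force: [-0.3, -0.3, -1.3]
width: 0.0006
gripper_force: 0.0
['top'] [ 0.5995 -0.4631  0.0379]
['side'] [ 0.6015 -0.4682 -0.0079]
['top', 'side'] [ 0.6015 -0.4657  0.0052]
top {-56: 111, -48: 91, -40: 54, -32: 17, -24: 6, -16: 5, -8: 9, 0: 12, 8: 8, 16: 11, 24: 23, 32: 33, 40: 44, 48: 83, 56: 127, 64: 143, 72: 140, 80: 133, 88: 128, 96: 125}
side {-104: 148, -96: 151, -88: 154, -80: 156, -72: 157, -64: 157, -56: 157, -48: 156, -40: 138, -32: 57, -24: 10, -16: 10, -8: 11, 0: 12, 8: 18, 16: 23, 24: 28, 32: 37, 40: 51, 48: 65}
['top'] [ 0.4338 -0.3369  0.1173]
['side'] [ 0.4342 -0.3457  0.1232]
['top', 'side'] [ 0.4345 -0.3437  0.1174]
top {-64: 67, -56: 49, -48: 27, -40: 15, -32: 13, -24: 10, -16: 7, -8: 6, 0: 8, 8: 6, 16: 8, 24: 37, 32: 109, 40: 142, 48: 140, 56: 136, 64: 135, 72: 134, 80: 131, 88: 128, 96: 126}
side {-112: 145, -104: 146, -96: 149, -88: 153, -80: 156, -72: 156, -64: 148, -56: 103, -48: 44, -40: 18, -32: 10, -24: 10, -16: 13, -8: 12, 0: 12, 8: 16, 16: 21, 24: 30, 32: 45, 40: 61}
top -38:119/229 -36
[... 1107 characters left out ...]
 14:136/96 16:133/78 18:128/80 20:123/100 22:122/122 24:122/135 26:123/165 28:123/213 30:122/229 32:121/227 34:121/225 36:121/224 38:121/224
side -38:137/203 -36:138/197 -34:139/187 -32:140/175 -30:141/160 -28:142/134 -26:144/100 -24:147/77 -22:152/73 -20:155/82 -18:156/95 -16:156/109 -14:148/123 -12:123/143 -10:83/172 -8:48/203 -6:26/223 -4:16/233 -2:11/236 0:9/235 2:10/232 4:11/230 6:13/228 8:13/221 10:11/212 12:12/210 14:14/205 16:19/203 18:25/201 20:37/197 22:63/192 24:99/186 26:126/190 28:136/199 30:137/203 32:137/205 34:137/205 36:137/205 38:137/205
[0.93 1.05 5.93] [0.     0.0023 0.0332]
t 26.6 [ 0.5908 -0.1146  0.0978] [3.1416e+00 2.3000e-03 3.2000e-03] [-0.13 -0.99 -0.9 ] 0.0005 0.0
```

```bash
python3 -m creep '[[[0,0.9,1.1,3,0,0,0.03],[0,0.9,1.1,5.4,0,0,0.03],[0,0.9,1.1,5.9,0,0,0.03],[0,0.9,1.1,5.9,0,0,0.03],[0,0.9,1.8,5.9,0,0,0.03],[0,0.9,2.6,5.9,0,0,0.03],[0,0.9,3.4,5.9,0,0,0.03],[0,0.9,4.2,5.9,0,0,0.03],[0,0.9,4.9,5.9,0,0,0.03],[0,0.9,4.9,5.9,0,0,0.03],[0,0.9,4.9,4.4,0,0,0.03],[0,0.9,3.0,4.4,0,0,0.03],[0,0.9,3.0,5.5,0,0,0.03],[0,0.9,3.0,5.9,0,0,0.03],[0,0.9,3.0,5.9,0,0,0.03]]]'
python3 -m creep '[[[0,0,0.7,0,0,0,0],[0,0,1.5,0,0,0,0],[0,0,2.3,0,0,0,0],[0,0,3,0,0,0,0],[0,0,3.6,0,0,0,0],[0,0,3.6,0,0,0,0],[0,0,3.6,-2,0,0,0],[0,0,3.6,-4,0,0,0],[0,0,3.6,-4,0,0,0]]]'
python3 go.py .593 -.253 .0385 .14 .5 .0 .25 0; python3 look.py .592 -.2615 .14
```

```text
t: 28.48
eef_pos: [0.6004, -0.1444, 0.0402]
ee_rot: [3.141, 0.001, -0.026]
force: [-2.4, 1.2, 7.5]
width: 0.0003
gripper_force: 3.9
t: 29.6
eef_pos: [0.6012, -0.1802, 0.0815]
ee_rot: [3.142, -0.003, -0.026]
force: [-0.4, -0.1, -0.5]
width: 0.0003
gripper_force: 0.0
[-0.64  7.3   4.3 ] [ 0.0004 -0.0032 -0.1664]
[-10.54 -17.75 -16.89] [ 0.0001 -0.0032 -0.0264]
t 29.6 [ 0.6012 -0.1802  0.0815] [ 3.1415 -0.0032 -0.0264] [-0.4  -0.12 -0.52] 0.0003 0.0
['top'] [ 0.5898 -0.2552  0.094 ]
['side'] [ 0.5959 -0.2624  0.1519]
['top', 'side'] [ 0.5973 -0.2619  0.1678]
top {-64: 61, -56: 70, -48: 86, -40: 99, -32: 106, -24: 112, -16: 110, -8: 105, 0: 101, 8: 100, 16: 102, 24: 101, 32: 97, 40: 96, 48: 87, 56: 60, 64: 38, 72: 28, 80: 27, 88: 30}
side {-112: 144, -104: 145, -96: 147, -88: 151, -80: 154, -72: 156, -64: 156, -56: 156, -48: 156, -40: 155, -32: 153, -24: 150, -16: 149, -8: 151, 0: 153, 8: 154, 16: 155, 24: 154, 32: 150, 40: 147}
```

```bash
python3 -m creep '[[[0,-0.7,5,0,0,0,-0.1],[0,-0.7,7,1.5,0,0,-0.17],[0,-0.7,7,3.7,0,0,-0.17],[0,-0.7,7,4.3,0,0,-0.17],[0,-0.7,7,4.3,0,0,-0.17],[0,-0.6,7.7,4.3,0,0,-0.17],[0,-0.45,8.5,4.3,0,0,-0.17],[0,-0.3,9.3,4.3,0,0,-0.17],[0,-0.15,10.0,4.3,0,0,-0.17],[0,-0.1,10.4,4.3,0,0,-0.17],[0,-0.1,10.4,4.3,0,0,-0.17],[0,-0.1,10.4,3,0,0,-0.17],[0,-0.4,8.7,3,0,0,-0.17],[0,-0.4,8.7,3.9,0,0,-0.17],[0,-0.4,8.7,4.3,0,0,-0.17],[0,-0.4,8.7,4.3,0,0,-0.17]]]'
python3 -m creep '[[[0,0,0.7,0,0,0,0],[0,0,1.5,0,0,0,0],[0,0,2.3,0,0,0,0],[0,0,2.9,0,0,0,0],[0,0,3.2,0,0,0,0],[0,0,3.2,0,0,0,0],[0,0,3.2,-2,0,0,0],[0,-6,-16,-10,0,0,0],[0,-6,-24,-15,0,0,0],[0,-6,-35,-15,0,0,0],[0,-6,-40,-15,0,0,0],[0,-6,-40,-15,0,0,0],[0,-6,-40,-15,0,0,0],[0,-6,-40,-15,0,0,0]]]'
python3 go.py .434 -.342 .0385 .1; python3 look.py .602 -.173 -.03 .598 -.294 .14 .6 -.466 0 .434 -.344 .11
```

```text
t: 31.7
eef_pos: [0.5941, -0.2678, 0.0392]
ee_rot: [3.139, -0.001, 0.145]
force: [-6.4, 1.3, 22.1]
width: 0.0003
gripper_force: 11.2
t: 33.45
eef_pos: [0.4806, 0.1029, 0.1819]
ee_rot: [3.141, 0.001, 0.144]
force: [0.3, 0.5, 1.0]
width: 0.0008
gripper_force: 0.0
[-10.97  43.37  14.37] [0.0003 0.001  0.0437]
t 33.45 [0.4806 0.1029 0.1819] [3.1413e+00 1.0000e-03 1.4370e-01] [0.29 0.48 0.99] 0.0008 0.0
['top'] [ 0.5982 -0.1633 -0.0353]
['side'] [ 0.6003 -0.1648 -0.0472]
['top', 'side'] [ 0.6    -0.1636 -0.0425]
top {-72: 124, -64: 126, -56: 128, -48: 132, -40: 136, -32: 138, -24: 137, -16: 137, -8: 134, 0: 132, 8: 112, 16: 33, 24: 14, 32: 23, 40: 33, 48: 41, 56: 40, 64: 39, 72: 38, 80: 37}
side {-120: 144, -112: 144, -104: 145, -96: 146, -88: 149, -80: 154, -72: 156, -64: 157, -56: 158, -48: 157, -40: 155, -32: 151, -24: 146, -16: 142, -8: 142, 0: 141, 8: 133, 16: 112, 24: 91, 32: 76}
['top'] [ 0.5975 -0.2898  0.0956]
['side'] [ 0.6002 -0.2968  0.1371]
['top', 'side'] [ 0.5991 -0.301   0.0781]
top {-64: 123, -56: 124, -48: 126, -40: 127, -32: 122, -24: 90, -16: 43, -8: 16, 0: 10, 8: 6, 1
[... 523 characters left out ...]
 142, 80: 135, 88: 130, 96: 127}
side {-104: 149, -96: 152, -88: 155, -80: 157, -72: 158, -64: 157, -56: 157, -48: 157, -40: 138, -32: 57, -24: 12, -16: 11, -8: 13, 0: 13, 8: 20, 16: 25, 24: 30, 32: 38, 40: 52, 48: 67}
['top'] [ 0.4337 -0.3367  0.1182]
['side'] [ 0.4342 -0.3458  0.1281]
['top', 'side'] [ 0.4345 -0.3436  0.1176]
top {-64: 70, -56: 53, -48: 34, -40: 22, -32: 17, -24: 12, -16: 7, -8: 8, 0: 10, 8: 7, 16: 12, 24: 44, 32: 112, 40: 144, 48: 141, 56: 137, 64: 137, 72: 137, 80: 133, 88: 130, 96: 129}
side {-112: 146, -104: 147, -96: 150, -88: 154, -80: 157, -72: 157, -64: 148, -56: 102, -48: 45, -40: 22, -32: 13, -24: 12, -16: 15, -8: 13, 0: 13, 8: 18, 16: 24, 24: 33, 32: 48, 40: 64}
```

```bash
cat > edges.py <<'E'
import sys
from h import *
# label edges by unwrap at fixed pose (x y yaw ...), from last frame
z=np.load("fl.npz");im={n:z[n] for n in CP};v=list(map(float,sys.argv[1:]))
for i in range(0,len(v),3):
    l=label(np.array(v[i:i+3]),im)
    for n in l:
        a=np.array(list(l[n]));b=np.array(list(l[n].values()),float);k=np.where(np.diff(b<70))[0]
        print(v[i:i+3],n,[round(a[j]+4*(70-b[j])/(b[j+1]-b[j])) for j in k],"visible",a[0],a[-1])
E
python3 edges.py .599 -.2945 .137 .599 -.2925 .137 .599 -.2965 .137 .6 -.164 -.04 .6015 -.466 0 .4343 -.3425 .118
python3 prof.py .599 -.2945 .137
```

```text
[0.599, -0.2945, 0.137] top [-48, 40] visible -68 92
[0.599, -0.2945, 0.137] side [-39] visible -116 44
[0.599, -0.2925, 0.137] top [-64, 34] visible -68 92
[0.599, -0.2925, 0.137] side [-43, 35] visible -116 44
[0.599, -0.2965, 0.137] top [-38, 46] visible -68 92
[0.599, -0.2965, 0.137] side [-34] visible -116 44
[0.6, -0.164, -0.04] top [14] visible -76 84
[0.6, -0.164, -0.04] side [] visible -124 36
[0.6015, -0.466, 0.0] top [-41, 47] visible -60 100
[0.6015, -0.466, 0.0] side [-32] visible -108 52
[0.4343, -0.3425, 0.118] top [24] visible -68 96
[0.4343, -0.3425, 0.118] side [-55, 34] visible -112 44
top -38:122/217 -36:122/217 -34:122/217 -32:122/217 -30:122/217 -28:122/218 -26:123/219 -24:126/215 -22:128/190 -20:112/164 -18:66/191 -16:26/227 -14:13/235 -12:10/224 -10:8/205 -8:6/209 -6:7/209 -4:8/216 -2:8/212 0:14/202 2:21/209 4:26/208 6:34/215 8:47/212 10:80/170 12:119/125 14:143/100 16:146/81 18:138/71 20:129/84 22:124/110 24:124/124 26:124/130 28:124/159 30:123/205 32:123/220 34:122/219 36:123/217 38:123/216
side -38:137/206 -36:137/203 -34:138/196 -32:140/185 -30:141/171 -28:142/152 -26:144/121 -24:146/90 -22:149/72 -20:153/70 -18:156/79 -16:157/91 -14:158/102 -12:158/112 -10:157/122 -8:155/131 -6:145/140 -4:118/154 -2:79/173 0:44/195 2:27/215 4:20/224 6:19/225 8:21/222 10:22/216 12:23/208 14:24/201 16:27/193 18:31/184 20:35/178 22:42/174 24:58/177 26:83/185 28:108/194 30:126/200 32:135/203 34:137/203 36:138/203 38:138/203
```

```bash
python3 go.py .6 -.155 .08 -.04 .6 -.155 .0375 -.04 .5985 -.191 .0375 -.04
```

```text
[ 7.82 27.6  10.31] [-0.0015 -0.0022  0.1894]
[ 7.81 27.61 14.56] [-0.0015 -0.0022  0.1894]
[ 7.12 31.14 14.55] [-0.0015 -0.0022  0.1894]
t 33.55 [0.4814 0.1061 0.1833] [-3.1404e+00 -2.3000e-03  1.4940e-01] [ 0.66 -0.73  0.42] 0.0003 0.0
```

```bash
python3 -m creep '[[[0,7.8,27.6,5,0,0,0.19],[0,7.8,27.6,5,0,0,0.19],[0,7.8,27.6,5,0,0,0.19],[0,7.8,27.6,5,0,0,0.19],[0,7.8,27.6,8,0,0,0.19],[0,7.8,27.6,10.3,0,0,0.19],[0,7.8,27.6,10.3,0,0,0.19],[0,7.8,27.6,10.3,0,0,0.19],[0,7.8,27.6,10.3,0,0,0.19]]]'; python3 go.py .6 -.155 .0375 -.04 .5985 -.191 .0375 -.04
```

```text
t: 34.67
eef_pos: [0.5991, -0.1605, 0.0807]
ee_rot: [-3.142, -0.002, -0.046]
force: [-0.0, 0.3, -0.4]
width: 0.0004
gripper_force: 0.0
[ 0.05 -0.55  4.32] [-0.     -0.0021 -0.0056]
[0.07 3.05 4.32] [-0.     -0.0021 -0.0056]
t 34.67 [ 0.5991 -0.1605  0.0807] [-3.1416e+00 -2.1000e-03 -4.5600e-02] [-0.02  0.29 -0.39] 0.0004 0.0
```

```bash
python3 -m creep '[[[0,0,-0.5,2,0,0,0],[0,0,-0.5,3.8,0,0,0],[0,0,-0.5,4.3,0,0,0],[0,0,-0.5,4.3,0,0,0],[0,0,0.2,4.3,0,0,0],[0,0,0.9,4.3,0,0,0],[0,0,1.6,4.3,0,0,0],[0,0,2.3,4.3,0,0,0],[0,0,3.0,4.3,0,0,0],[0,0,3.0,4.3,0,0,0],[0,0,3.0,4.3,0,0,0]]]'
python3 -m creep '[[[0,0,0,-2,0,0,0],[0,-3,-3,-6,0,0,0],[0,-16,4,-6,0,0,-0.1],[0,-16,10,-6,0,0,-0.16],[0,-16,15.3,-6,0,0,-0.16],[0,-16,15.3,-6,0,0,-0.16],[0,-16,15.3,-4,0,0,-0.16],[0,-16,15.3,-4,0,0,-0.16],[0,-16,15.3,-4,0,0,-0.16]]]'
python3 go.py .434 -.345 .0375 .12 .434 -.3375 .0375 .12
```

```text
t: 36.05
eef_pos: [0.5983, -0.1916, 0.0386]
ee_rot: [3.141, -0.003, -0.046]
force: [-1.3, -0.4, 9.2]
width: 0.0003
gripper_force: 4.7
t: 37.17
eef_pos: [0.4304, -0.3361, 0.0768]
ee_rot: [3.141, -0.0, 0.114]
force: [0.2, -0.3, 0.3]
width: 0.0008
gripper_force: 0.0
[0.26 0.92 3.93] [ 0.0003 -0.0001 -0.0058]
[0.34 0.18 3.93] [ 0.0003 -0.0001 -0.0058]
t 37.17 [ 0.4304 -0.3361  0.0768] [ 3.1413e+00 -1.0000e-04  1.1420e-01] [ 0.2  -0.3   0.35] 0.0008 0.0
```

```bash
python3 -m creep '[[[0,0.3,0.9,2,0,0,0],[0,0.3,0.9,3.4,0,0,0],[0,0.3,0.9,3.9,0,0,0],[0,0.3,0.9,3.9,0,0,0],[0,0.3,0.6,3.9,0,0,0],[0,0.3,0.3,3.9,0,0,0],[0,0.3,0.2,3.9,0,0,0],[0,0.3,0.2,3.9,0,0,0],[0,0.3,0.2,1,0,0,0],[0,2,-8,-5,0,0,0],[0,4,-16,-9,0,0,0],[0,6,-40,-9,0,0,0],[0,6,-40,-9,0,0,0],[0,6,-40,-9,0,0,0],[0,6,-40,-9,0,0,0],[0,6,-40,-9,0,0,0]]]'
python3 look.py .6 -.182 -.04 .598 -.295 .14 .6 -.466 0 .434 -.34 .12 | grep '\['; python3 prof.py .6 -.182 -.04; python3 prof.py .434 -.34 .12;python3 edges.py .6 -.182 -.04 .434 -.340 .12
```

```text
t: 39.17
eef_pos: [0.4439, 0.0705, 0.1671]
ee_rot: [-3.141, -0.001, 0.115]
force: [0.4, -0.8, -0.3]
width: 0.0005
gripper_force: 0.0
['top'] [ 0.597  -0.1726 -0.0338]
['side'] [ 0.5995 -0.1822 -0.0326]
['top', 'side'] [ 0.5988 -0.184  -0.062 ]
['top'] [ 0.5975 -0.2896  0.0978]
['side'] [ 0.6002 -0.2968  0.139 ]
['top', 'side'] [ 0.5995 -0.2934  0.1586]
['top'] [ 5.994e-01 -4.623e-01  4.000e-04]
['side'] [ 0.6016 -0.4683 -0.0077]
['top', 'side'] [ 0.6017 -0.4656  0.0096]
['top'] [ 0.4338 -0.3341  0.1297]
['side'] [ 0.4338 -0.3413  0.1362]
['top', 'side'] [ 0.4331 -0.3464  0.0706]
top -38:124/213 -36:123/212 -34:123/212 -32:123/212 -30:123/212 -28:123/212 -26:124/212 -24:123/213 -22:124/214 -20:125/213 -18:132/171 -16:125/146 -14:100/147 -12:55/198 -10:23/234 -8:17/235 -6:14/209 -4:12/191 -2:7/207 0:10/211 2:14/208 4:13/191 6:13/196 8:15/215 10:25/212 12:42/208 14:65/199 16:107/151 18:135/116 20:146/96 22:138/87 24:130/92 26:125/115 28:124/136 30:124/162 32:124/202 34:124/212 36:124/211 38:124/209
side -38:138/200 -36:138/196 -34:139/189 -32:140/178 -30:141/164 -28:142/146 -26:143/122 
[... 667 characters left out ...]
/103 26:124/116 28:124/129 30:124/171 32:124/205 34:124/208 36:124/206 38:124/204
side -38:139/195 -36:139/194 -34:139/190 -32:140/182 -30:141/170 -28:141/157 -26:143/135 -24:144/103 -22:146/76 -20:150/67 -18:155/72 -16:157/84 -14:158/96 -12:158/108 -10:157/118 -8:156/127 -6:153/136 -4:135/147 -2:96/165 0:50/189 2:20/213 4:10/228 6:10/232 8:12/232 10:14/227 12:13/218 14:12/211 16:13/205 18:17/195 20:22/187 22:26/179 24:38/175 26:63/180 28:93/187 30:120/192 32:134/194 34:138/195 36:138/195 38:139/195
[0.6, -0.182, -0.04] top [-33, 49] visible -76 84
[0.6, -0.182, -0.04] side [-35] visible -124 36
[0.434, -0.34, 0.12] top [-41, 43] visible -68 92
[0.434, -0.34, 0.12] side [-36] visible -112 44
```

```bash
python3 go.py .5995 -.1795 .07 -.035
```

```text
[12.33 26.87  9.75] [-0.0013 -0.0025  0.1541]
t 39.27 [0.4449 0.0725 0.1675] [-3.1405e+00 -2.6000e-03  1.1910e-01] [-0.18 -0.08  0.44] 0.0004 0.0
```

```bash
python3 -m creep '[[[6,12.3,26.9,3,0,0,0.15],[6,12.3,26.9,3,0,0,0.15],[6,12.3,26.9,3,0,0,0.15],[6,12.3,26.9,5,0,0,0.15],[6,12.3,26.9,9.7,0,0,0.15],[6,12.3,26.9,9.7,0,0,0.15],[6,12.3,26.9,9.7,0,0,0.15],[6,12.3,26.9,9.7,0,0,0.15],[6,12.3,26.9,9.7,0,0,0.15]]]' 20; python3 go.py .5995 -.1795 .014 -.035
```

```text
t: 40.4
eef_pos: [0.5977, -0.1845, 0.0713]
ee_rot: [-3.142, -0.003, -0.035]
force: [-0.5, -0.2, 0.4]
width: 0.0591
gripper_force: 0.0
[ 0.14 -0.5   5.73] [-0.     -0.0029 -0.0002]
t 40.4 [ 0.5977 -0.1845  0.0713] [-3.1416e+00 -2.9000e-03 -3.5200e-02] [-0.5  -0.21  0.36] 0.0591 0.0
```

```bash
python3 -m creep '[[[6,0.1,-0.5,0,0,0,0],[6,0.1,-0.5,3,0,0,0],[6,0.1,-0.5,5,0,0,0],[6,0.1,-0.5,5.7,0,0,0],[6,0.1,-0.5,5.7,0,0,0],[5,0.1,-0.5,5.7,0,0,0],[4.4,0.1,-0.5,5.7,0,0,0],[4.2,0.1,-0.5,5.7,0,0,0],[4.1,0.1,-0.5,5.7,0,0,0],[4,0.1,-0.5,5.7,0,0,0],[3.7,0.1,-0.5,5.7,0,0,0],[3.7,0.1,-0.5,5.7,0,0,0]]]' 20; python3 go.py .5995 -.1795 .12 -.035  .5521 .3807 .12 .07
```

```text
t: 41.9
eef_pos: [0.5982, -0.1806, 0.0124]
ee_rot: [3.142, 0.0, -0.037]
force: [-0.2, -1.1, 0.8]
width: 0.0395
gripper_force: 20.0
[  0.13  -0.11 -10.76] [ 0.0001  0.     -0.0018]
[ -6.67 -55.92 -10.77] [ 1.000e-04  0.000e+00 -1.068e-01]
t 41.9 [ 0.5982 -0.1806  0.0124] [ 3.1415  0.     -0.0368] [-0.25 -1.06  0.75] 0.0395 19.99063789844513
```

```bash
python3 -m creep '[[[3.7,0,0,0,0,0,0],[3.7,0,0,-3,0,0,0],[3.7,0,0,-7,0,0,0],[3.7,0,-4,-10.5,0,0,0],[3.7,-1,-9,-10.5,0,0,-0.02],[3.7,-2,-15,-10.5,0,0,-0.04],[3.7,-3,-21,-10.5,0,0,-0.06],[3.7,-4,-27,-10.5,0,0,-0.08],[3.7,-4.7,-33,-10.5,0,0,-0.1],[3.7,-5.5,-39,-10.5,0,0,-0.107],[3.7,-6,-45,-10.5,0,0,-0.107],[3.7,-6.4,-51,-10.5,0,0,-0.107],[3.7,-6.6,-54,-10.5,0,0,-0.107],[3.7,-6.6,-55.9,-10,0,0,-0.107],[3.7,-6.6,-55.9,-8,0,0,-0.107],[3.7,-6.6,-55.9,-6,0,0,-0.107],[3.7,-6.6,-55.9,-5,0,0,-0.107],[3.7,-6.6,-55.9,-5,0,0,-0.107]]]' 30; python3 go.py .5521 .3807 .02 .07
```

```text
t: 44.15
eef_pos: [0.5527, 0.3794, 0.0615]
ee_rot: [3.14, 0.001, 0.069]
force: [-0.3, -0.8, -0.9]
width: 0.0391
gripper_force: 30.0
[-0.05 -0.14  4.15] [ 0.0013  0.0013 -0.0007]
t 44.15 [0.5527 0.3794 0.0615] [3.1403e+00 1.3000e-03 6.9300e-02] [-0.27 -0.8  -0.92] 0.0391 29.982900023460388
```

```bash
python3 look.py .599 -.2955 .137 .6008 -.466 0 .434 -.34 .12 | grep '\['; python3 edges.py .599 -.2955 .137 .6008 -.466 0 .434 -.340 .12
```

```text
['top'] [ 0.5975 -0.2898  0.0959]
['side'] [ 0.6002 -0.2969  0.1391]
['top', 'side'] [ 0.5991 -0.301   0.078 ]
['top'] [ 0.5994 -0.4623  0.0007]
['side'] [ 0.6015 -0.4683 -0.008 ]
['top', 'side'] [ 0.6015 -0.4656  0.0095]
['top'] [ 0.4338 -0.3342  0.1267]
['side'] [ 0.4338 -0.3414  0.1359]
['top', 'side'] [ 0.433  -0.3466  0.0598]
[0.599, -0.2955, 0.137] top [-42, 43] visible -68 92
[0.599, -0.2955, 0.137] side [-37] visible -116 44
[0.6008, -0.466, 0.0] top [-40, 47] visible -60 100
[0.6008, -0.466, 0.0] side [-32] visible -108 52
[0.434, -0.34, 0.12] top [-41, 43] visible -68 92
[0.434, -0.34, 0.12] side [-36] visible -112 44
```

```bash
python3 -m creep '[[[3.7,0,-0.1,2,0,0,0],[3.7,0,-0.1,3.4,0,0,0],[3.7,0,-0.1,4,0,0,0],[3.7,0,-0.1,4.2,0,0,0],[3.7,0,-0.1,4.2,0,0,0]]]'; python3 go.py .5521 .3807 .0184 .07
```

```text
t: 44.88
eef_pos: [0.553, 0.3817, 0.0207]
ee_rot: [-3.141, -0.0, 0.07]
force: [-0.2, 1.3, -1.7]
width: 0.0394
gripper_force: 30.0
[-0.09  0.09  0.23] [-0.0003 -0.0004  0.0003]
t 44.88 [0.553  0.3817 0.0207] [-3.1413e+00 -4.0000e-04  7.0300e-02] [-0.2   1.28 -1.68] 0.0394 29.98282939195633
```

```bash
python3 -m creep '[[[3.7,0,0.05,0.1,0,0,0],[3.7,0,0.05,0.2,0,0,0],[3.7,0,0.05,0.25,0,0,0],[3.7,0,0.05,0.25,0,0,0]]]'; python3 go.py .5521 .3807 .0184 .07
```

```text
t: 45.38
eef_pos: [0.5529, 0.3811, 0.0183]
ee_rot: [-3.141, -0.0, 0.07]
force: [-1.3, -0.9, 4.0]
width: 0.0393
gripper_force: 30.0
[-0.08  0.03 -0.01] [-0.0002 -0.0003  0.0004]
t 45.38 [0.5529 0.3811 0.0183] [-3.1414e+00 -3.0000e-04  7.0400e-02] [-1.26 -0.91  3.97] 0.0393 29.984838366508484
```

```bash
python3 -m creep '[[[4.2,0,0,0,0,0,0],[4.7,0,0,0,0,0,0],[4.7,0,0,0,0,0,0],[4.7,0,0,-2,0,0,0],[4.7,0,0,-5,0,0,0],[5,0,4,-10,0,0,0],[6,0,10,-11,0,0,0],[6,0,30,-11,0,0,0],[6,0,30,-11,0,0,0],[6,0,30,-11,0,0,0],[6,0,30,-11,0,0,0],[6,0,30,-11,0,0,0],[6,0,30,-11,0,0,0]]]'; python3 go.py .5992 -.2955 .08 .137
```

```text
t: 47.0
eef_pos: [0.574, 0.0827, 0.1278]
ee_rot: [-3.141, -0.0, 0.071]
force: [0.9, 0.7, -0.2]
width: 0.0603
gripper_force: 0.0
[-0.17 37.9   4.77] [-0.0002 -0.0003 -0.0661]
t 47.0 [0.574  0.0827 0.1278] [-3.1414e+00 -2.0000e-04  7.0900e-02] [ 0.88  0.7  -0.17] 0.0603 0.0
```

```bash
python3 -m creep '[[[6,-0.2,37.9,0,0,0,-0.066],[6,-0.2,37.9,0,0,0,-0.066],[6,-0.2,37.9,0,0,0,-0.066],[6,-0.2,37.9,0,0,0,-0.066],[6,-0.2,37.9,0,0,0,-0.066],[6,-0.2,37.9,2,0,0,-0.066],[6,-0.2,37.9,4.8,0,0,-0.066],[6,-0.2,37.9,4.8,0,0,-0.066],[6,-0.2,37.9,4.8,0,0,-0.066],[6,-0.2,37.9,4.8,0,0,-0.066]]]' 20; python3 go.py .5992 -.2955 .0125 .137; python3 look.py .553 .381 .07|grep '\['
python3 - <<'E'
from h import *
z=np.load("fl.npz");cv2.imwrite("pics/h6.png",cv2.resize(z["side"][60:360,150:400],(500,600),interpolation=cv2.INTER_CUBIC))
E
```

```text
t: 48.25
eef_pos: [0.5998, -0.2953, 0.0815]
ee_rot: [3.141, -0.002, 0.138]
force: [-0.1, -0.6, 0.2]
width: 0.0603
gripper_force: 0.0
[-0.07  0.    6.9 ] [ 0.0009 -0.0021  0.0013]
t 48.25 [ 0.5998 -0.2953  0.0815] [ 3.1407e+00 -2.1000e-03  1.3840e-01] [-0.13 -0.56  0.21] 0.0603 0.0
['top'] [0.5628 0.3823 0.0725]
['side'] [0.5444 0.3979 0.0565]
['top', 'side'] [0.5629 0.3824 0.0708]
```

View pics/h6.png

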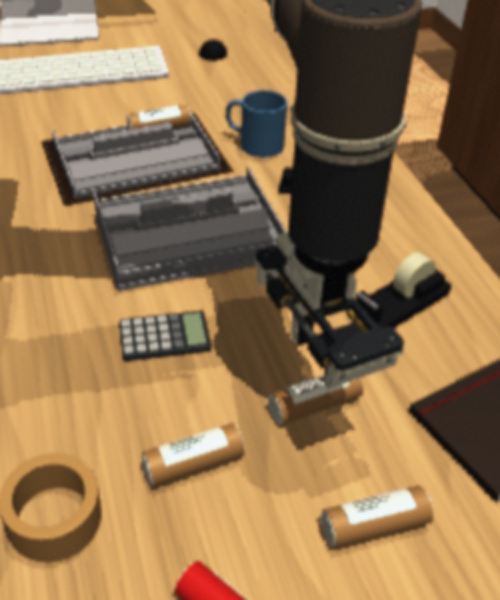

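The side view shows tube A label up in the far lane, at about (160,115). B, C and D still lie label up, and the gripper is straddling B.

```bash
python3 -m creep '[[[6,-0.1,0,3,0,0,0],[6,-0.1,0,5.5,0,0,0],[6,-0.1,0,6.9,0,0,0],[6,-0.1,0,6.9,0,0,0],[5,-0.1,0,6.9,0,0,0],[4.4,-0.1,0,6.9,0,0,0],[4.2,-0.1,0,6.9,0,0,0],[4.1,-0.1,0,6.9,0,0,0],[4,-0.1,0,6.9,0,0,0],[3.7,-0.1,0,6.9,0,0,0],[3.7,-0.1,0,6.9,0,0,0]]]' 20; python3 go.py .4324 .3723 .12 .07
```

```text
t: 49.72
eef_pos: [0.5974, -0.2966, 0.0109]
ee_rot: [3.142, 0.0, 0.136]
force: [-0.0, 0.5, 1.7]
width: 0.0396
gripper_force: 20.0
[ -7.26 -68.51 -10.91] [0.0001 0.     0.0663]
t 49.73 [ 0.5974 -0.2966  0.0109] [3.1415 0.     0.1363] [-0.01  0.45  1.67] 0.0396 19.997892379760742
```

```bash
python3 -m creep '[[[3.7,0,0,0,0,0,0],[3.7,0,0,-4,0,0,0],[3.7,0,0,-8,0,0,0],[3.7,0,-4,-10.9,0,0,0],[3.7,-1,-10,-10.9,0,0,0.02],[3.7,-1.6,-16,-10.9,0,0,0.04],[3.7,-2.2,-22,-10.9,0,0,0.066],[3.7,-2.8,-28,-10.9,0,0,0.066],[3.7,-3.4,-34,-10.9,0,0,0.066],[3.7,-4,-40,-10.9,0,0,0.066],[3.7,-4.8,-46,-10.9,0,0,0.066],[3.7,-5.6,-52,-10.9,0,0,0.066],[3.7,-6.4,-58,-10.9,0,0,0.066],[3.7,-7,-64,-10.9,0,0,0.066],[3.7,-7.3,-67.5,-10.5,0,0,0.066],[3.7,-7.3,-68.5,-8,0,0,0.066],[3.7,-7.3,-68.5,-6,0,0,0.066],[3.7,-7.3,-68.5,-5,0,0,0.066],[3.7,-7.3,-68.5,-5,0,0,0.066]]]' 30; python3 go.py .4324 .3723 .0172 .07
```

```text
t: 52.1
eef_pos: [0.4319, 0.3716, 0.0602]
ee_rot: [3.14, 0.001, 0.07]
force: [-0.5, -0.8, -1.1]
width: 0.0394
gripper_force: 30.0
[ 0.06 -0.08  4.3 ] [ 0.0012  0.0009 -0.0001]
t 52.1 [0.4319 0.3716 0.0602] [3.1404e+00 9.0000e-04 6.9900e-02] [-0.46 -0.77 -1.13] 0.0394 29.99299854040146
```

```bash
python3 -m creep '[[[3.7,-0.1,0,2,0,0,0],[3.7,-0.1,0,3.4,0,0,0],[3.7,-0.1,0,4,0,0,0],[3.7,-0.1,0,4.3,0,0,0],[3.7,-0.1,0,4.3,0,0,0],[3.7,-0.1,0,4.3,0,0,0]]]'; python3 go.py .4324 .3723 .0169 .07
```

```text
t: 52.85
eef_pos: [0.4313, 0.3724, 0.0183]
ee_rot: [-3.141, -0.0, 0.07]
force: [0.7, -1.0, -0.0]
width: 0.0391
gripper_force: 30.0
[0.11 0.01 0.14] [-0.0006 -0.0005  0.0003]
t 52.85 [0.4313 0.3724 0.0183] [-3.141e+00 -5.000e-04  7.030e-02] [ 0.67 -0.96 -0.02] 0.0391 29.992984235286713
```

Lower the last 1.5 mm, release, lift and head for D.

```bash
python3 -m creep '[[[3.7,0,0,0.1,0,0,0],[3.7,0,0,0.15,0,0,0],[3.7,0,0,0.15,0,0,0],[4.2,0,0,0.15,0,0,0],[4.7,0,0,0.15,0,0,0],[4.7,0,0,0.15,0,0,0],[4.7,0,0,-2,0,0,0],[4.7,0,0,-5,0,0,0],[5,0,4,-10,0,0,0],[6,1,10,-11,0,0,0],[6,4,30,-11,0,0,0],[6,4,30,-11,0,0,0],[6,4,30,-11,0,0,0],[6,4,30,-11,0,0,0],[6,4,30,-11,0,0,0],[6,4,30,-11,0,0,0]]]'; python3 go.py .434 -.34 .08 .125
```

```text
t: 54.85
eef_pos: [0.4921, 0.0764, 0.1278]
ee_rot: [-3.141, -0.0, 0.071]
force: [1.1, 0.4, -0.8]
width: 0.0601
gripper_force: 0.0
[-8.74 41.13  4.78] [-0.0001 -0.0002 -0.0543]
t 54.85 [0.4921 0.0764 0.1278] [-3.1415e+00 -2.0000e-04  7.0700e-02] [ 1.11  0.37 -0.83] 0.0601 0.0
```

```bash
python3 -m creep '[[[6,-1,6,0,0,0,-0.054],[6,-2,12,0,0,0,-0.054],[6,-8.7,41.1,0,0,0,-0.054],[6,-8.7,41.1,0,0,0,-0.054],[6,-8.7,41.1,0,0,0,-0.054],[6,-8.7,41.1,0,0,0,-0.054],[6,-8.7,41.1,2,0,0,-0.054],[6,-8.7,41.1,4.8,0,0,-0.054],[6,-8.7,41.1,4.8,0,0,-0.054],[6,-8.7,41.1,4.8,0,0,-0.054],[6,-8.7,41.1,4.8,0,0,-0.054]]]' 20; python3 look.py .434 -.34 .12 .6008 -.466 0|grep '\['; python3 edges.py .434 -.340 .12 .6008 -.466 0; python3 go.py .434 -.34 .0125 .125
```

```text
t: 56.22
eef_pos: [0.4354, -0.3399, 0.0812]
ee_rot: [3.14, -0.002, 0.126]
force: [1.3, -0.2, 0.9]
width: 0.0598
gripper_force: 0.0
['top'] [ 0.4372 -0.333   0.6395]
['side'] [ 0.4336 -0.3425  0.0556]
['top', 'side'] [ 0.436  -0.3481  0.2333]
['top'] [ 0.6019 -0.463   0.0366]
['side'] [ 0.6016 -0.4681 -0.0067]
['top', 'side'] [ 0.6026 -0.4663  0.0168]
[0.434, -0.34, 0.12] top [] visible -68 92
[0.434, -0.34, 0.12] side [-31] visible -112 44
[0.6008, -0.466, 0.0] top [-41, 46] visible -60 100
[0.6008, -0.466, 0.0] side [-33] visible -108 52
[-0.11 -0.02  6.84] [ 0.0009 -0.0017  0.0006]
t 56.33 [ 0.435  -0.3401  0.0809] [ 3.1407e+00 -1.7000e-03  1.2560e-01] [-0.54  0.15 -0.51] 0.0601 0.0
```

```bash
python3 -m creep '[[[6,-0.1,0,3,0,0,0],[6,-0.1,0,5.5,0,0,0],[6,-0.1,0,6.8,0,0,0],[6,-0.1,0,6.8,0,0,0],[5,-0.1,0,6.8,0,0,0],[4.4,-0.1,0,6.8,0,0,0],[4.2,-0.1,0,6.8,0,0,0],[4.1,-0.1,0,6.8,0,0,0],[4,-0.1,0,6.8,0,0,0],[3.7,-0.1,0,6.8,0,0,0],[3.7,-0.1,0,6.8,0,0,0]]]' 20; python3 go.py .4411 .2486 .12 .07
```

```text
t: 57.7
eef_pos: [0.4331, -0.3406, 0.0119]
ee_rot: [3.142, -0.0, 0.124]
force: [-1.1, 0.1, 2.3]
width: 0.0393
gripper_force: 20.0
[  8.09 -58.37 -10.81] [ 0.0001 -0.0001  0.0542]
t 57.7 [ 0.4331 -0.3406  0.0119] [ 3.1415e+00 -1.0000e-04  1.2420e-01] [-1.11  0.07  2.35] 0.0393 19.982460737228394
```

```bash
python3 -m creep '[[[3.7,0,0,0,0,0,0],[3.7,0,0,-4,0,0,0],[3.7,0,0,-8,0,0,0],[3.7,3,-4,-10.8,0,0,0],[3.7,6,-9,-10.8,0,0,0.02],[3.7,8,-15,-10.8,0,0,0.04],[3.7,8.1,-21,-10.8,0,0,0.054],[3.7,8.1,-27,-10.8,0,0,0.054],[3.7,8.1,-33,-10.8,0,0,0.054],[3.7,8.1,-39,-10.8,0,0,0.054],[3.7,8.1,-45,-10.8,0,0,0.054],[3.7,8.1,-51,-10.8,0,0,0.054],[3.7,8.1,-56,-10.8,0,0,0.054],[3.7,8.1,-58.3,-10.5,0,0,0.054],[3.7,8.1,-58.3,-8,0,0,0.054],[3.7,8.1,-58.3,-6,0,0,0.054],[3.7,8.1,-58.3,-5,0,0,0.054],[3.7,8.1,-58.3,-5,0,0,0.054]]]' 30; python3 go.py .4411 .2486 .0179 .07
```

```text
t: 59.95
eef_pos: [0.441, 0.2472, 0.0612]
ee_rot: [3.14, 0.001, 0.07]
force: [0.4, -0.2, -1.6]
width: 0.0396
gripper_force: 30.0
[ 0.02 -0.14  4.33] [ 0.0012  0.0012 -0.0003]
t 59.95 [0.441  0.2472 0.0612] [3.1404e+00 1.2000e-03 6.9700e-02] [ 0.41 -0.23 -1.57] 0.0396 29.974460899829865
```

```bash
python3 -m creep '[[[3.7,0,-0.1,2,0,0,0],[3.7,0,-0.1,3.4,0,0,0],[3.7,0,-0.1,4,0,0,0],[3.7,0,-0.1,4.3,0,0,0],[3.7,0,-0.1,4.4,0,0,0],[3.7,0,-0.1,4.4,0,0,0]]]'; python3 go.py .4411 .2486 .0179 .07
```

```text
t: 60.7
eef_pos: [0.4413, 0.2491, 0.0181]
ee_rot: [-3.141, -0.0, 0.07]
force: [-0.2, -0.2, -1.9]
width: 0.0392
gripper_force: 30.0
[-0.02  0.05  0.02] [-0.0004 -0.0004  0.0003]
t 60.7 [0.4413 0.2491 0.0181] [-3.1412e+00 -4.0000e-04  7.0300e-02] [-0.22 -0.19 -1.91] 0.0392 29.974494874477386
```

```bash
python3 -m creep '[[[3.7,0,0,0.1,0,0,0],[3.7,0,0,0.1,0,0,0],[4.2,0,0,0.1,0,0,0],[4.7,0,0,0.1,0,0,0],[4.7,0,0,0.1,0,0,0],[4.7,0,0,-2,0,0,0],[4.7,0,0,-5,0,0,0],[5,2,4,-10,0,0,0],[6,4,10,-11,0,0,0],[6,8,30,-11,0,0,0],[6,8,30,-11,0,0,0],[6,8,30,-11,0,0,0],[6,8,30,-11,0,0,0],[6,8,30,-11,0,0,0],[6,8,30,-11,0,0,0]]]'; python3 go.py .6008 -.466 .08 0
```

```text
t: 62.58
eef_pos: [0.5418, -0.0444, 0.1276]
ee_rot: [-3.142, 0.0, 0.07]
force: [0.3, 0.1, 0.5]
width: 0.0598
gripper_force: 0.0
[ 2.94 42.47  4.76] [-0.      0.0003  0.07  ]
t 62.58 [ 0.5418 -0.0444  0.1276] [-3.1415e+00  3.0000e-04  7.0000e-02] [0.26 0.11 0.47] 0.0598 0.0
```

```bash
python3 -m creep '[[[6,2.9,42.5,0,0,0,0.07],[6,2.9,42.5,0,0,0,0.07],[6,2.9,42.5,0,0,0,0.07],[6,2.9,42.5,0,0,0,0.07],[6,2.9,42.5,0,0,0,0.07],[6,2.9,42.5,0,0,0,0.07],[6,2.9,42.5,2,0,0,0.07],[6,2.9,42.5,4.8,0,0,0.07],[6,2.9,42.5,4.8,0,0,0.07],[6,2.9,42.5,4.8,0,0,0.07],[6,2.9,42.5,4.8,0,0,0.07]]]' 20; python3 look.py .6008 -.466 0|grep '\['; python3 go.py .6008 -.466 .0125 0
python3 - <<'E'
from h import *
z=np.load("fl.npz");cv2.imwrite("pics/h7.png",cv2.resize(z["top"][140:265,95:265],(800,588),interpolation=cv2.INTER_CUBIC))
E
```

```text
t: 63.95
eef_pos: [0.6022, -0.4659, 0.082]
ee_rot: [3.14, -0.002, 0.002]
force: [0.1, -0.6, 0.7]
width: 0.0603
gripper_force: 0.0
['top'] [ 0.6018 -0.4933 -0.0744]
['side'] [ 0.6004 -0.4679 -0.0247]
['top', 'side'] [ 0.6006 -0.4668 -0.0238]
[-0.11 -0.02  6.91] [ 0.001  -0.0021  0.0014]
t 64.05 [ 0.6017 -0.4661  0.0816] [ 3.1406e+00 -2.1000e-03  1.4000e-03] [0.08 0.68 0.07] 0.0602 0.0
```

View pics/h7.png

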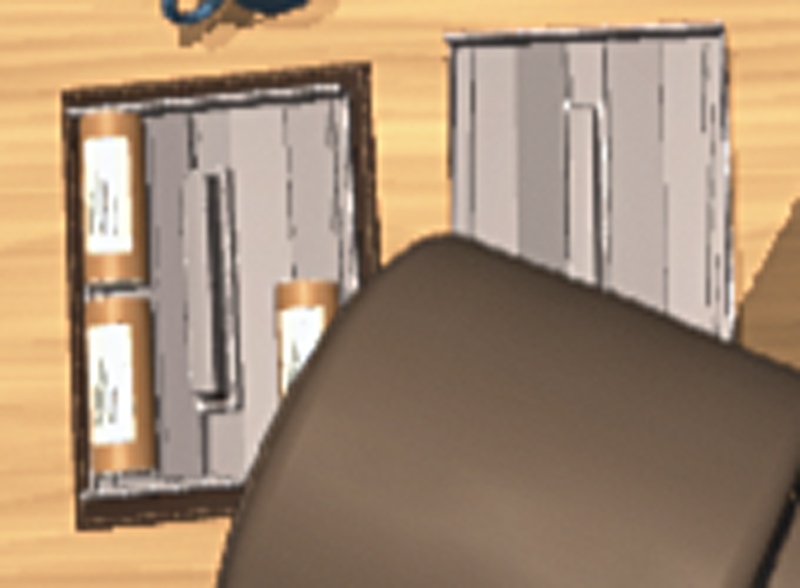

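Three tubes lie in the lanes with labels up: lane 1 at (108,195) and (118,385), lane 2 near at (305,340). The mid and low trays are still stacked. Now C.

```bash
python3 -m creep '[[[6,-0.1,0,3,0,0,0],[6,-0.1,0,5.5,0,0,0],[6,-0.1,0,6.9,0,0,0],[6,-0.1,0,6.9,0,0,0],[5,-0.1,0,6.9,0,0,0],[4.4,-0.1,0,6.9,0,0,0],[4.2,-0.1,0,6.9,0,0,0],[4.1,-0.1,0,6.9,0,0,0],[4,-0.1,0,6.9,0,0,0],[3.7,-0.1,0,6.9,0,0,0],[3.7,-0.1,0,6.9,0,0,0]]]' 20; python3 go.py .5608 .2571 .12 .07
```

```text
t: 65.42
eef_pos: [0.5998, -0.4667, 0.0109]
ee_rot: [3.142, -0.0, 0.0]
force: [0.5, -0.4, 1.2]
width: 0.0395
gripper_force: 20.0
[ -3.88 -72.38 -10.92] [ 0.0001 -0.0001 -0.0698]
t 65.42 [ 0.5998 -0.4667  0.0109] [ 3.1415e+00 -1.0000e-04  2.0000e-04] [ 0.48 -0.37  1.16] 0.0395 19.999636709690094
```

```bash
python3 -m creep '[[[3.7,0,0,0,0,0,0],[3.7,0,0,-4,0,0,0],[3.7,0,0,-8,0,0,0],[3.7,0,-6,-10.9,0,0,0],[3.7,0,-12,-10.9,0,0,0],[3.7,-0.5,-18,-10.9,0,0,-0.02],[3.7,-1,-24,-10.9,0,0,-0.04],[3.7,-1.5,-30,-10.9,0,0,-0.07],[3.7,-2,-36,-10.9,0,0,-0.07],[3.7,-2.5,-42,-10.9,0,0,-0.07],[3.7,-3,-48,-10.9,0,0,-0.07],[3.7,-3.5,-54,-10.9,0,0,-0.07],[3.7,-3.7,-60,-10.9,0,0,-0.07],[3.7,-3.9,-66,-10.9,0,0,-0.07],[3.7,-3.9,-70.5,-10.9,0,0,-0.07],[3.7,-3.9,-72.4,-10,0,0,-0.07],[3.7,-3.9,-72.4,-8,0,0,-0.07],[3.7,-3.9,-72.4,-6,0,0,-0.07],[3.7,-3.9,-72.4,-5,0,0,-0.07],[3.7,-3.9,-72.4,-5,0,0,-0.07]]]' 30; python3 go.py .5608 .2571 .0169 .07
```

```text
t: 67.92
eef_pos: [0.5602, 0.2565, 0.06]
ee_rot: [3.14, 0.001, 0.07]
force: [-0.0, -0.4, -0.2]
width: 0.039
gripper_force: 30.0
[ 0.07 -0.06  4.31] [ 0.0011  0.0015 -0.0004]
t 67.92 [0.5602 0.2565 0.06  ] [3.1405e+00 1.5000e-03 6.9600e-02] [-0.04 -0.39 -0.15] 0.039 29.99869465827942
```

```bash
python3 -m creep '[[[3.7,0,0,2,0,0,0],[3.7,0,0,3.4,0,0,0],[3.7,0,0,4,0,0,0],[3.7,0,0,4.3,0,0,0],[3.7,0,0,4.45,0,0,0],[3.7,0,0,4.45,0,0,0],[3.7,0,0,4.45,0,0,0]]]'; python3 go.py .5608 .2571 .0169 .07
```

```text
t: 68.8
eef_pos: [0.5609, 0.2576, 0.0169]
ee_rot: [-3.141, -0.001, 0.07]
force: [0.0, -0.5, 0.8]
width: 0.0391
gripper_force: 30.0
[-0.01  0.05 -0.  ] [-0.0005 -0.0008  0.0004]
t 68.8 [0.5609 0.2576 0.0169] [-3.1411e+00 -8.0000e-04  7.0400e-02] [ 0.03 -0.54  0.76] 0.0391 29.999535083770752
```

```bash
python3 -m creep '[[[3.7,0,0,0,0,0,0],[4.2,0,0,0,0,0,0],[4.7,0,0,0,0,0,0],[4.7,0,0,0,0,0,0],[4.7,0,0,-2,0,0,0],[4.7,0,0,-5,0,0,0],[5,0,4,-10,0,0,0],[5,0,10,-15,0,0,0],[5,0,40,-20,0,0,0],[5,0,40,-20,0,0,0],[5,0,40,-20,0,0,0],[5,0,40,-20,0,0,0],[5,-5,64,-20,0,0,0],[5,-15,64,-20,0,0,0],[5,-20,68,-20,0,0,0],[5,-20,68,-20,0,0,0],[5,-20,68,-20,0,0,0],[5,-20,68,-20,0,0,0],[5,-20,68,-20,0,0,0]]]'
python3 - <<'E'
from h import *
im={n:grab_frame(n) for n in CP};np.savez("fl.npz",**im)
cv2.imwrite("pics/h8.png",np.hstack([cv2.resize(im["top"][145:265,100:210],(400,436),interpolation=cv2.INTER_CUBIC),cv2.resize(im["side"][100:220,150:260],(400,436),interpolation=cv2.INTER_CUBIC)]))
E
python3 go.py .4 -.4 .2 0
```

```text
t: 71.18
eef_pos: [0.4069, -0.4372, 0.2163]
ee_rot: [3.142, 0.0, 0.068]
force: [0.3, 0.6, -0.6]
width: 0.0499
gripper_force: 0.0
[-0.43 -3.77  1.6 ] [-0.      0.0006  0.0665]
t 71.28 [ 0.4068 -0.4373  0.216 ] [-3.1415e+00  6.0000e-04  6.6500e-02] [-0.08  0.69 -0.15] 0.0498 0.0
```

View pics/h8.png

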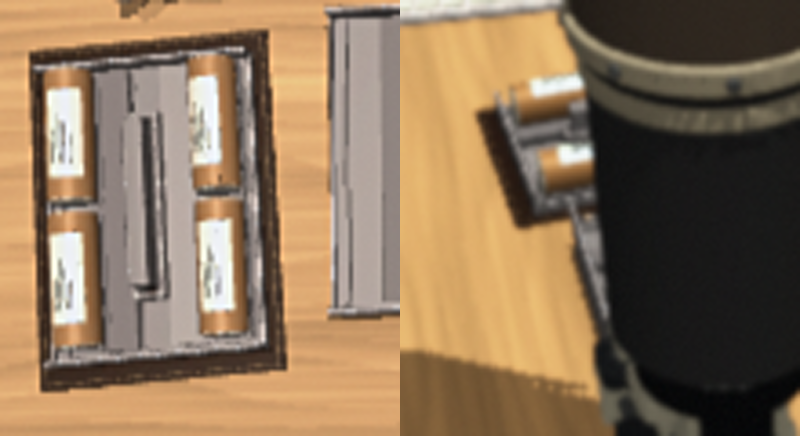

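Run:
```python
import h
from h import *
z=np.load("fl.npz");im={n:z[n] for n in CP}
o=h.local
h.local=lambda p,L:o(p,L)+np.array([0,0,.006])
for nm,x,y in(("A",.553,.381),("B",.4313,.3724),("C",.561,.2576),("D",.4413,.249)):
  for dy in(-.002,0,.002):
    l=h.label(np.array([x,y+dy,.07]),im)["top"];a=np.array(list(l));b=np.array(list(l.values()),float);k=np.where(np.diff(b<70))[0]
    print(nm,dy,[round(a[j]+4*(70-b[j])/(b[j+1]-b[j])) for j in k],a[0],a[-1])
```

```text
A -0.002 [-87, -45, 45] -104 56
A 0 [-51, 34] -104 56
A 0.002 [-57, 25] -104 56
B -0.002 [-87, -36] -104 56
B 0 [-42, 49] -104 56
B 0.002 [-48, 36] -104 56
C -0.002 [-79, -25] -96 64
C 0 [-30] -96 64
C 0.002 [-36] -96 64
D -0.002 [-79, -36, 60] -96 64
D 0 [-42, 44] -96 64
D 0.002 [-48, 34, 46] -96 64
```

```bash
python3 -c "
from station import *
print(job_done())"
```

```text
the job is handed in; nothing more can be done
None
```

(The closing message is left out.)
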